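# Hang the glass oiler reservoirs in the slotted rack

## Task

Hang the two glass oiler reservoirs upright by their flanges in the slotted aluminium rack: first the larger one, slid right back to the closed end of the slot, then the smaller one in front of it, wholly inside the slot and not touching the larger. They are thin glass: hold them with the lightest grip that carries them (no more than 35 N of squeeze), and lower them gently without pressing or knocking them against the rack. Leave everything else on the bench where it is.

Things in the scene. Friction and masses are not known exactly. Their poses are not given: they have to be found in the camera images.
- big_center (a point): Larger glass oiler reservoir: loose, round, upright, clear glass with aluminium flange and top, 147 mm high, 0.2 to 0.34 kg. Point on its axis half-way up (73.5 mm above its foot), z up along the axis. From the foot: body 62 mm diameter to 70 mm; waist 32 mm to 98 mm; flange 66 mm to 105 mm; straight neck 44 mm diameter to the top: the place to grip from above, fingertips over the flange.
- small_center (a point): Smaller glass oiler reservoir, the same shape, 122 mm high, 0.14 to 0.24 kg. Point on its axis half-way up (61 mm above its foot), z up along the axis. From the foot: body 52 mm diameter to 45 mm; waist 30 mm to 73 mm; flange 58 mm to 80 mm; straight neck 38 mm diameter to the top, the place to grip. One reservoir stands on the left, the other on the right; which is which varies.
- big_flange (a point): Centre of the underside of the larger reservoir's flange, on its axis, 24.5 mm above big_center.
- small_flange (a point): Centre of the underside of the smaller reservoir's flange, on its axis, 12 mm above small_center.
- rack: Fixed aluminium rack: level 5 mm plate, top face 125 mm above the bench, with one slot 40 mm wide. Origin on the bench under rack_home; x points along the slot to its closed end, z up. Plate x -150 to +65 mm, y -70 to +70 mm; slot from its open mouth at x = -150 to its end edge at x = +20. Walls below: at both sides (inner faces y = 65 mm either way) and at the closed end (x = +60).
- rack_home (a point): On the rack's top face, slot's centre line, 20 mm before the slot's end edge: where the larger reservoir's axis belongs. Axes as the rack. Body and flange are wider than the slot: only the waist passes, moved in level from the mouth, flange over the plate, body under it; then it hangs with the flange's underside on the plate. The smaller's axis belongs 75 to 120 mm from here, towards the mouth.
- rack_mouth (a point): Point on the rack's top face in the middle of the slot's open mouth, 150 mm from rack_home; axes as rack_home.
- tube_center (a point): Bystander: square steel tube 40 x 40 mm, standing, 130 mm high, close beside the larger reservoir; point half-way up, z up, x and y across the faces.
- pipe_center (a point): Bystander: round steel offcut 44 mm in diameter, standing, 130 mm high, close beside the smaller reservoir; point half-way up, z up.
- spray_center (a point): Bystander: grey spray can 56 mm in diameter, standing, 190 mm high, near the mouth of the rack to one side of the way in; point half-way up, z up.
- jar_center (a point): Bystander: small plain glass jar with a lid, 52 mm in diameter, 70 mm high, standing near the mouth of the rack on the other side of the way in than the spray can; point half-way up, z up.
- grinder_mid (a point): Bystander: angle grinder 250 mm long lying with its disc up, under 75 mm high; point near its middle, 30 mm above the bench, x along it towards the disc.
- square_mid (a point): Bystander: magnetic welding square, about 105 x 105 mm, lying flat, 22 mm high; point in its middle, 10 mm above the bench.
There are look-alikes about, which are no part of the job. Leave any blue look-alike of the part that bears small_center alone. What is shaped like the part that bears big_center but green is not meant.

How it is judged:
By the outcome, as a careful person would: the job done as asked, in the order asked, and still so for the second after the job is handed in, with the robot touching nothing.
It also fails if it takes over 67 s, if anything falls off the work surface, if the arm or the gripper's body presses on something with over 40 N, if the wrist force passes 120 N, or if a joint passes its speed limit or range.

## Robot

A 6-joint arm with a two-finger parallel gripper is mounted at the origin on the work surface. World frame = base frame: x ahead of the robot, y to its left, z up, the work surface at z = 0. Lengths are in mm, angles in rad, forces in N, time in s.
With the tool pointing down it reaches from about 400 to 925 mm from the base axis. Payload 12.5 kg.
Tool frame: the origin (TCP) lies at the very end of the fingers, on their centre line; the grasp point (between the pads) lies env.hold_point_z behind it (env.hold_point_z is the distance from the TCP to the grasp point, in mm); y points along the fingers, z is the direction in which the jaws open and shut, and the axes are right-handed (so a half turn about y gives the same grasp; the last joint's range is limited). The gripper opens to 95 mm and grips with 3 to 60 N. Pads are 20 mm wide; open, the fingers measure 119 mm over their backs; the gripper's body (75 mm by 180 mm) begins 59 mm behind the grasp point.
Start: joints at [-1.227, 0.491, 1.559, -0, 1.092, -0.106], TCP at [271.765, -562.841, 214.661] pointing down, gripper open.
Joint ranges: [-3.1, 3.1], [-0.84, 2.19], [0.05, 2.79], [-1.13, 4.28], [0.06, 2.93], [-2.69, 2.69]. Speed limits (rad/s): [2.22, 2.22, 2.79, 3.14, 3.14, 3.14].

## Interface

Orientations are given as [roll, pitch, yaw] about the fixed x, y, z axes, in that order (R = Rz(yaw) Ry(pitch) Rx(roll)).
In Python, from cell import env gives the robot as it stands.
- The arm moves only by the shell command python3 -m inch 'ROWS'. ROWS is JSON, one flat list of numbers, 7 for each row, row after row: the shift along the tool's x, y, z in m, then the turn, a rotation vector about the tool's x, y, z in degrees, then the closure, from -1 (fully open) to 1 (shut). In form: [tx, ty, tz, ax, ay, az, hand, tx, ty, tz, ax, ay, az, hand, ...]. A call has 1 to 10 rows; each row shifts and turns the commanded pose from where the row before left it, along the tool's axes as they then stand; what a row does not reach is not made up. A row lasts 1/10 s, in which the tool goes at most 50 mm and 8.59 degrees, less where a joint would pass 70% of its speed; a pose out of reach is approached as far as the arm can. A call is refused whole if a number of a shift passes 0.05 or a number of a turn 8.59, either way. A call with a gripper value outside its range is refused whole. The fingers move at their own pace and stop on an object; the grip force is fixed at half the most. Time passes only in rows, so rows that do not move let the fingers close. It gives the time, the measured TCP pose, the force and the opening at its end, in the units of the state.
- env.state(): the state, without advancing time (a new reading comes with each control period).
- env.read_camera(name): name is "scene" or "side" or "wrist"; returns a dict with "pixels" (480x640x3 uint8, blue, green, red), "depth" (480x640 float32, mm along the optical axis (not along the pixel's ray), 0 where there is no reading), "mtx" (3x3 intrinsics, pixels), "k1" (the pictures are not rectified: a ray, as slopes to the right and down, at radius r is drawn at 1 + k1 r^2 times it, then the intrinsics apply), "R" (3x3) and "t" (3): a world point X has camera coordinates R X + t. Camera axes: x right, y down, z forward; pixel columns grow to the right and rows downward; lengths in mm; the calibration is good to about 2 mm. A picture is of the moment at which its call begins.
- env.job_done(): hands the job in, once; it reports no verdict.
The state is a dict: "t": time; "joints": joint angles; "qvel": joint speeds; "tau": joint torques, N m; "eef_pos": TCP position; "tcp_rot": TCP orientation; "ft_force": force on the tool from outside, world axes, zero at the start; "moment": the same for the moment, N m; "opening": opening from 0.0 (shut) to 1.0 (fully open).
Only numpy, scipy, OpenCV 4.12 (cv2) and the standard library are available. Lean on these libraries where they do the work, as an engineer would, in place of code of your own. Each camera call takes 0.05 s, during which the arm holds its last target.

## Working session

There is one attempt and no reset: what is moved stays moved. The work goes in short steps, Python scripts to look and compute and a shell command to move; the robot and the scene stay as the last step left them, time stands still between calls to the robot, and variables do not carry over. Pictures are saved under pics/ and viewed, and the job is handed in when it is done.

```bash
ls; mkdir -p pics
cat > h.py <<'E'
import numpy as np, cv2
from cell import env
def get(name):
    d=env.read_camera(name); return d
def pix2world(d,u,v,z=None,depth=None):
    K=d["mtx"];p=np.array([(u-K[0,2])/K[0,0],(v-K[1,2])/K[1,1]])
    q=p.copy()
    for _ in range(20): q=p/(1+d["k1"]*(q@q))
    ray=np.array([q[0],q[1],1.]);R=np.array(d["R"]);t=np.array(d["t"])
    o=-R.T@t; dr=R.T@ray
    if depth is not None: return o+dr*depth
    return o+dr*(z-o[2])/dr[2]
def w2pix(d,X):
    c=np.array(d["R"])@np.array(X,float)+np.array(d["t"]);q=c[:2]/c[2]
    q=q*(1+d["k1"]*(q@q));K=d["mtx"];return q[0]*K[0,0]+K[0,2],q[1]*K[1,1]+K[1,2]
def cloud(d):
    K=d["mtx"];v,u=np.mgrid[0:480,0:640]
    p=np.stack([(u-K[0,2])/K[0,0],(v-K[1,2])/K[1,1]],-1);q=p.copy()
    for _ in range(20): q=p/(1+d["k1"]*(q**2).sum(-1,keepdims=True))
    c=np.concatenate([q,np.ones((480,640,1))],-1)*d["depth"][...,None]
    return (c-np.array(d["t"]))@np.array(d["R"])
E
python3 - <<'E'
from h import *
import pickle
print(env.state(), env.hold_point_z)
for n in("scene","side","wrist"):
    d=get(n);cv2.imwrite(f"pics/{n}0.png",d["pixels"]);pickle.dump(d,open(f"{n}0.pkl","wb"))
    print(n,d["mtx"],d["k1"],-np.array(d["R"]).T@d["t"],np.array(d["R"])[2])
E
```

```text
pics
{'t': 0.0, 'joints': array([-1.22662752e+00,  4.91565658e-01,  1.55949253e+00, -2.18070304e-05,
        1.09172412e+00, -1.05576291e-01]), 'qvel': array([ 1.79373885e-03,  9.49409564e-04, -3.85120363e-04,  1.95233387e-03,
        1.91482016e-05,  2.74912641e-03]), 'tau': array([-7.59829782e-04, -6.12646222e+01, -2.58174384e+01,  6.92796987e-02,
        4.82655130e-02, -1.15825665e-04]), 'eef_pos': array([ 271.64660025, -562.57679972,  214.04313554]), 'tcp_rot': array([-1.57198140e+00,  1.06133957e-04, -2.69183756e+00]), 'ft_force': array([ 0.18793324, -0.37644544, -0.7123704 ]), 'moment': array([-0.04111789, -0.05447799,  0.00798139]), 'opening': 1.0020294572085342} 18.8
scene [[449.44384335   0.         318.48481386]
 [  0.         449.44384335 244.45556287]
 [  0.           0.           1.        ]] -0.05285796148028205 [1121.48066206    7.91487345  896.39728584] [-0.59531896  0.00465629 -0.80347598]
side [[532.7388675    0.         323.15900173]
 [  0.         532.7388675  233.66718574]
 [  0.           0.           1.        ]] -0.0928568321428837 [   5.77008903  758.80428963 1200.78357175] [ 0.34508745 -0.52838273 -0.77571022]
wrist [[421.20911305   0.         312.47742304]
 [  0.         421.20911305 242.2645788 ]
 [  0.           0.           1.        ]] -0.08005603096942417 [ 340.20366574 -529.21301117  384.21885808] [-0.24282116 -0.11686924 -0.96300543]
```

View pics/scene0.png

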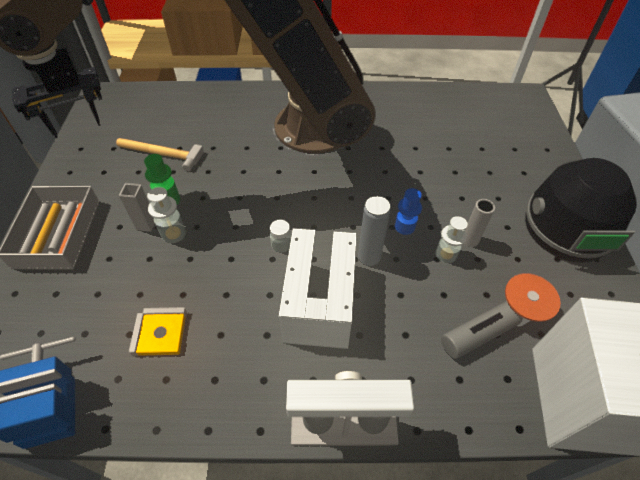

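View pics/side0.png

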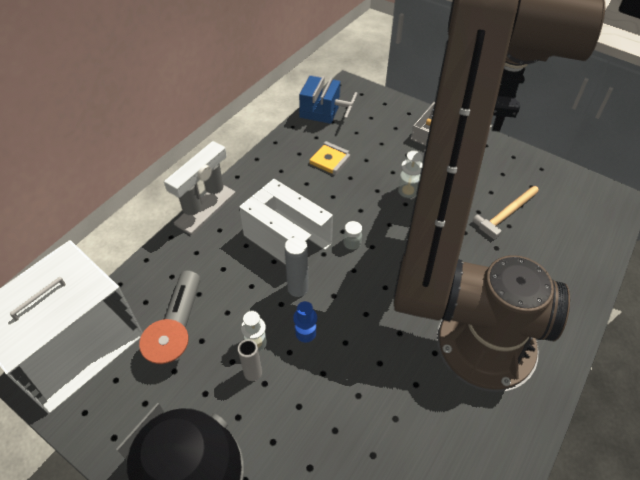

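View pics/wrist0.png

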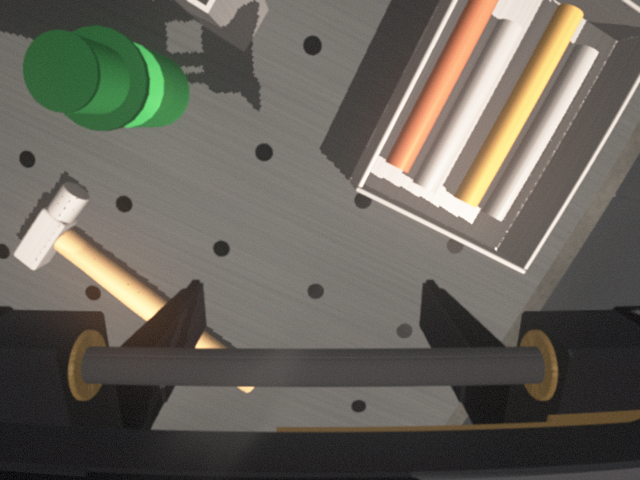

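The scene camera faces the robot, so image right is +y. Candidates in the scene picture:
- **Clear reservoir at (165,215):** beside the square tube, so it is the larger one. The green look-alike is at (160,175).
- **Clear reservoir at (452,240):** beside the round pipe, so it is the smaller one. The blue look-alike is at (408,212).

I'll confirm with enlarged crops and measure.

Run:
```python
from h import *
import pickle
d=pickle.load(open("scene0.pkl","rb"));im=d["pixels"]
a=cv2.resize(im[140:260,100:220],(400,400),interpolation=cv2.INTER_CUBIC)
b=cv2.resize(im[180:280,390:510],(480,400),interpolation=cv2.INTER_CUBIC)
cv2.imwrite("pics/crop.png",np.hstack([a,b])[:, :800])
c=cv2.resize(im[190:350,250:410],(600,600),interpolation=cv2.INTER_CUBIC);cv2.imwrite("pics/rack.png",c)
P=cloud(d)
def reg(n,u0,u1,v0,v1,zmin):
    Q=P[v0:v1,u0:u1].reshape(-1,3);Q=Q[(Q[:,2]>zmin)&(Q[:,2]<250)]
    h,e=np.histogram(Q[:,2],bins=np.arange(0,260,10));print(n,len(Q),Q.min(0),Q.max(0));print(h)
reg("big",140,190,185,245,15);reg("small",435,470,212,265,15);reg("tube",115,145,180,235,15);reg("pipe",465,495,195,250,15)
reg("rack",275,360,228,350,110)
# plate fit
Q=P[225:350,270:365].reshape(-1,3);Q=Q[abs(Q[:,2]-125)<6]
print(Q.mean(0),len(Q)); print(cv2.minAreaRect(Q[:,:2].astype(np.float32)))
```

```text
big 1847 [ 294.80263683 -438.1132297    15.10398894] [ 457.45908016 -321.74822859  152.50813199]
[  0  65 129 130 133 133 284 134  33  39 276  82  72  62 254  21   0   0
   0   0   0   0   0   0   0]
small 970 [429.27775898 295.50699109  15.04428667] [518.16489671 383.71171484 126.4219619 ]
[  0  32  73  71 163  33  10  90 158  50  51  53 186   0   0   0   0   0
   0   0   0   0   0   0   0]
tube 819 [ 373.10414453 -454.49343994   15.29900136] [ 419.02564834 -406.57904653  134.29226859]
[  0  13  27  30  33  43  50  48  60  85 100 119 164  47   0   0   0   0
   0   0   0   0   0   0   0]
pipe 842 [421.84127406 337.79379596  15.15112612] [505.61504932 412.88938893 136.08421914]
[  0  21  37  45  49  51  52  59  64  60  57  68  93 186   0   0   0   0
   0   0   0   0   0   0   0]
rack 5021 [505.04417773 -64.3499691  110.03264426] [733.03903407  91.86912803 130.57477087]
[   0    0    0    0    0    0    0    0    0    0    0  171 4846    4
    0    0    0    0    0    0    0    0    0    0    0]
[635.08513931  13.60565786 125.67618974] 4874
((610.009765625, 23.44896697998047), (156.9082794189453, 239.08306884765625), 84.22338104248047)
```

View pics/crop.png

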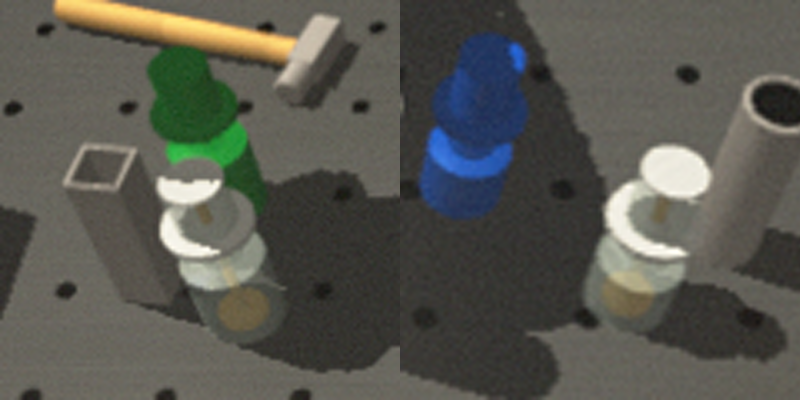

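View pics/rack.png

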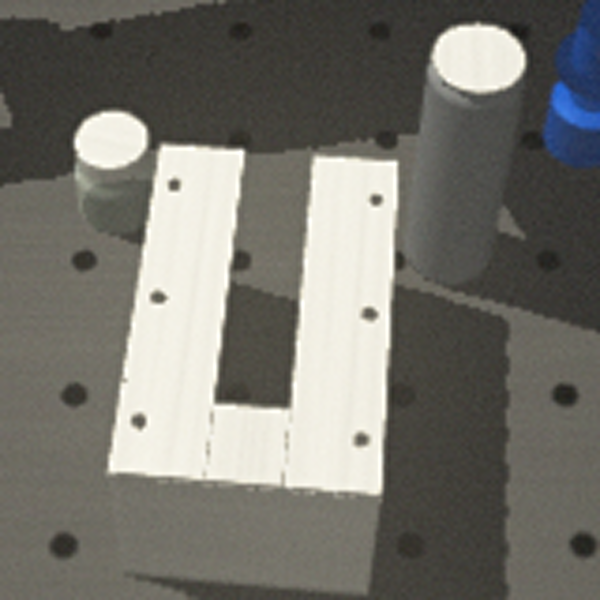

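Crops confirm it: clear 147 mm piece beside the square tube on the left, clear ~122 mm piece beside the round pipe on the right. Next, ortho-rectified views at the known heights for precise positions from both cameras.

```bash
cat >> h.py <<'E'
def ortho(d,x0,x1,y0,y1,z,s=2.):
    xs=np.arange(x1,x0,-1/s);ys=np.arange(y1,y0,-1/s)   # rows: x descending; cols: y descending (robot's view)
    X,Y=np.meshgrid(xs,ys,indexing="ij");W=np.stack([X,Y,np.full_like(X,z)],-1)
    c=W@np.array(d["R"]).T+np.array(d["t"]);q=c[...,:2]/c[...,2:]
    q=q*(1+d["k1"]*(q**2).sum(-1,keepdims=True));K=d["mtx"]
    return cv2.remap(d["pixels"],(q[...,0]*K[0,0]+K[0,2]).astype(np.float32),(q[...,1]*K[1,1]+K[1,2]).astype(np.float32),cv2.INTER_CUBIC)
E
python3 - <<'E'
from h import *
import pickle
D={n:pickle.load(open(n+"0.pkl","rb")) for n in("scene","side")}
R=np.hstack([ortho(D[n],480,760,-80,110,125) for n in D]);print(R.shape);cv2.imwrite("pics/or.png",R)
rows=[]
for z,(cx,cy) in((147,(400,-365)),(105,(400,-365)),(122,(465,318)),(80,(465,318))):
    rows.append(np.hstack([cv2.resize(ortho(D[n],cx-70,cx+70,cy-70,cy+70,z),(300,300)) for n in D]))
cv2.imwrite("pics/ob.png",np.vstack([np.hstack(rows[:2])[:, :800] if 0 else cv2.resize(np.hstack(rows[:2]),(800,200)),cv2.resize(np.hstack(rows[2:]),(800,200))]))
E
```

```text
(560, 760, 3)
```

View pics/or.png

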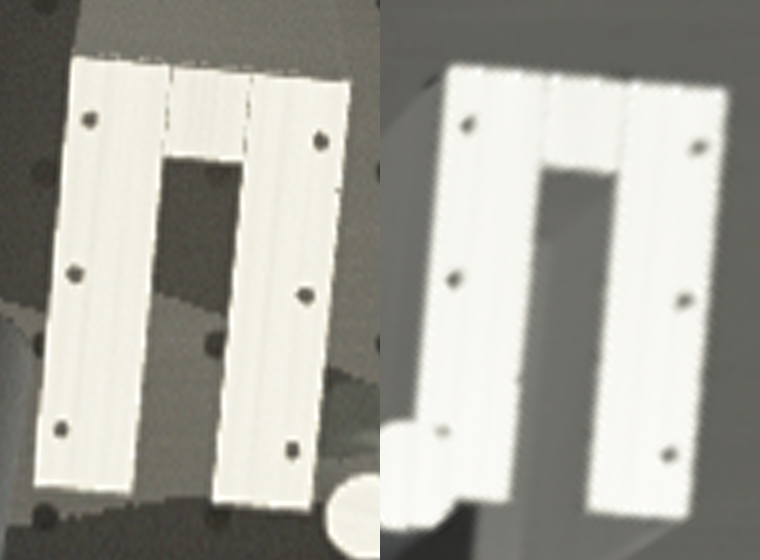

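View pics/ob.png

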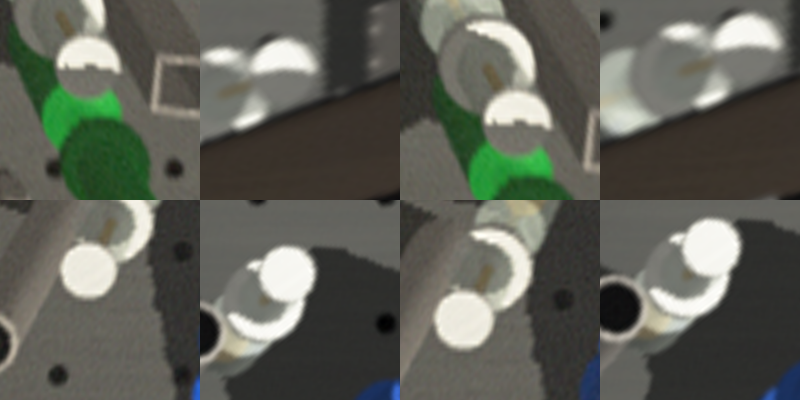

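```bash
cat > fit.py <<'E'
from h import *
from scipy.optimize import minimize
def rackfit(d,x0=(662,17,-0.085),free_side=True):
    # sample model edge points both sides: inside should be bright, outside dark
    o=ortho(d,460,780,-100,130,125,2.);g=cv2.GaussianBlur(o,(0,0),1.5).max(-1).astype(np.float32)
    I=[];O=[];e=3
    xs=np.arange(-140,12,4)
    for x in xs:
        for s in(1,-1):
            I.append((x,s*(20+e)));O.append((x,s*(20-e)))
    for y in np.arange(-15,16,2): I.append((20+e,y));O.append((20-e,y))
    for y in np.r_[-65:-24:4,24:66:4]:
        I.append((-150+e,y));O.append((-150-e,y))
    I=np.array(I);O=np.array(O)
    def smp(p,A):
        c,s=np.cos(p[2]),np.sin(p[2]);X=p[0]+A[:,0]*c-A[:,1]*s;Y=p[1]+A[:,0]*s+A[:,1]*c
        return cv2.remap(g,((130-Y)*2).astype(np.float32)[None],((780-X)*2).astype(np.float32)[None],cv2.INTER_LINEAR)[0]
    f=lambda p:-(np.tanh((smp(p,I)-smp(p,O))/80.)).mean()
    best=None
    for dx in(-4,0,4):
        for dy in(-4,0,4):
            r=minimize(f,(x0[0]+dx,x0[1]+dy,x0[2]),method="Nelder-Mead",options=dict(initial_simplex=[(x0[0]+dx,x0[1]+dy,x0[2]),(x0[0]+dx+3,x0[1]+dy,x0[2]),(x0[0]+dx,x0[1]+dy+3,x0[2]),(x0[0]+dx,x0[1]+dy,x0[2]+.03)],xatol=1e-3,fatol=1e-6))
            if best is None or r.fun<best.fun:best=r
    return best.x,best.fun
def discfit(d,c,r,z,spokes=None):
    o=ortho(d,c[0]-60,c[0]+60,c[1]-60,c[1]+60,z,3.);g=cv2.GaussianBlur(o,(0,0),1.5).max(-1).astype(np.float32)
    a=np.linspace(0,2*np.pi,90,endpoint=False) if spokes is None else spokes
    def smp(p,rr):
        X=p[0]+rr*np.cos(a);Y=p[1]+rr*np.sin(a)
        return cv2.remap(g,((c[1]+60-Y)*3).astype(np.float32)[None],((c[0]+60-X)*3).astype(np.float32)[None],cv2.INTER_LINEAR)[0]
    f=lambda p:-np.tanh((smp(p,r-2)-smp(p,r+2))/50.).mean()
    best=None
    for dx in np.arange(-15,16,5):
        for dy in np.arange(-15,16,5):
            s=np.array([c[0]+dx,c[1]+dy]);r_=minimize(f,s,method="Nelder-Mead",options=dict(initial_simplex=[s,s+[3,0],s+[0,3]]))
            if best is None or r_.fun<best.fun:best=r_
    return best.x,best.fun
E
python3 - <<'E'
from fit import *
import pickle
for n in("scene","side"):
    d=pickle.load(open(n+"0.pkl","rb"))
    print(n,rackfit(d)); print(" big",discfit(d,(407,-363),22,147)," small",discfit(d,(465,325),19,122))
    P=cloud(d)
    for nm,c,zl,r in(("big",(407,-363),147,22),("small",(465,325),122,19)):
        Q=P.reshape(-1,3);Q=Q[(np.hypot(Q[:,0]-c[0],Q[:,1]-c[1])<40)&(abs(Q[:,2]-zl)<5)]
        print("  cloud",nm,len(Q),Q.mean(0),Q.min(0),Q.max(0))
E
```

```text
scene (array([ 6.60206575e+02,  1.04229653e+01, -9.38664912e-02]), np.float64(-0.9560099244117737))
 big (array([ 424.7933078 , -356.17234621]), np.float64(-0.4146423041820526))  small (array([485.54623688, 326.39236182]), np.float64(-0.9466422200202942))
  cloud big 251 [ 424.68112037 -355.29978708  147.80217324] [ 401.09839812 -378.8304187   142.08733038] [ 445.57854547 -333.39545521  151.63128072]
  cloud small 198 [488.09516671 324.55742395 122.48644348] [464.86763298 305.62823598 117.14403458] [504.81801542 344.25919463 126.4219619 ]
side (array([ 6.55369992e+02,  1.27347551e+01, -8.86492133e-02]), np.float64(-0.8593803644180298))
 big (array([ 421.710469 , -354.6616141]), np.float64(-0.5443859696388245))  small (array([483.61887234, 326.42918963]), np.float64(-0.9047045111656189))
  cloud big 99 [ 420.53028086 -352.78106731  145.0977667 ] [ 398.00129498 -375.01767919  142.05994782] [ 440.95353794 -331.64317377  150.10013546]
  cloud small 185 [482.3381123  327.31710214 120.25350717] [463.49849509 307.23995291 117.03730806] [501.93789827 346.29627916 124.79747639]
```

Run:
```python
from fit import *
import pickle
D={n:pickle.load(open(n+"0.pkl","rb")) for n in("scene","side")}
print("spray",[discfit(D[n],(540,80),28,190) for n in D],"jar",[discfit(D[n],(500,-50),26,70) for n in D])
d=D["scene"]; P=cloud(d);im=d["pixels"].astype(int)
for nm,u0,u1,v0,v1,z in(("tube",110,150,175,200,130),("pipe",465,500,190,215,130),("green",140,185,145,180,147),("blue",395,425,185,205,122),("spray",355,400,190,225,190),("jar",265,295,215,240,70)):
    Q=P[v0:v1,u0:u1].reshape(-1,3);Q=Q[abs(Q[:,2]-z)<5];print(nm,len(Q),Q.mean(0),Q.min(0),Q.max(0),cv2.minAreaRect(Q[:,:2].astype(np.float32)))
L=[]
for c,z in(((423,-355),130),((484,326),130)):
    L.append(np.hstack([ortho(D[n],c[0]-75,c[0]+75,c[1]-75,c[1]+75,z,2) for n in D]))
cv2.imwrite("pics/nb.png",np.vstack(L)[:600])
```

```text
spray [(array([582.75573254,  59.90602909]), np.float64(-0.38560447096824646)), (array([506.17284169, 113.16733522]), np.float64(-0.5482760071754456))] jar [(array([485.56178215, -25.67337058]), np.float64(-0.42811834812164307)), (array([536.29261426, -57.98290432]), np.float64(-0.49350932240486145))]
tube 144 [ 395.75109046 -430.75404966  129.07298052] [ 374.10469042 -453.73705466  125.24923224] [ 416.38709886 -406.57904653  134.29226859] ((395.0087585449219, -429.77764892578125), (46.32347106933594, 40.963165283203125), 85.75562286376953)
pipe 233 [445.19602128 391.86530504 131.17888881] [421.84127406 371.10833865 125.18420218] [464.71108543 412.87271996 134.82704071] ((443.28985595703125, 391.9053649902344), (42.91621017456055, 41.64191436767578), 1.5288000106811523)
green 199 [ 312.71698815 -389.9031724   147.01732417] [ 288.91167104 -412.23900638  142.07630015] [ 333.64244277 -368.85118352  151.66336091] ((311.57391357421875, -390.42669677734375), (44.56631088256836, 41.80563735961914), 39.1156120300293)
blue 178 [401.59436869 233.53439709 122.45397487] [380.76443948 214.83795276 117.08479392] [420.77304263 253.07191243 125.90699366] ((401.0780944824219, 233.58274841308594), (37.69320297241211, 39.74420928955078), 26.526599884033203)
spray 377 [496.44267081 135.35793749 190.54630423] [468.39126652 111.20307741 185.11816695] [521.61557095 160.81160144 194.61309958] ((494.847412109375, 135.82626342773438), (48.64272689819336, 52.15461730957031), 84.7845230102539)
jar 254 [459.67846979 -78.9844827   70.2856634 ] [ 436.36274753 -101.65428825   65.15535945] [482.13661678 -56.67574379  74.03839922] ((459.2315368652344, -79.16070556640625), (45.788143157958984, 44.94047927856445), 0.31954145431518555)
```

View pics/nb.png

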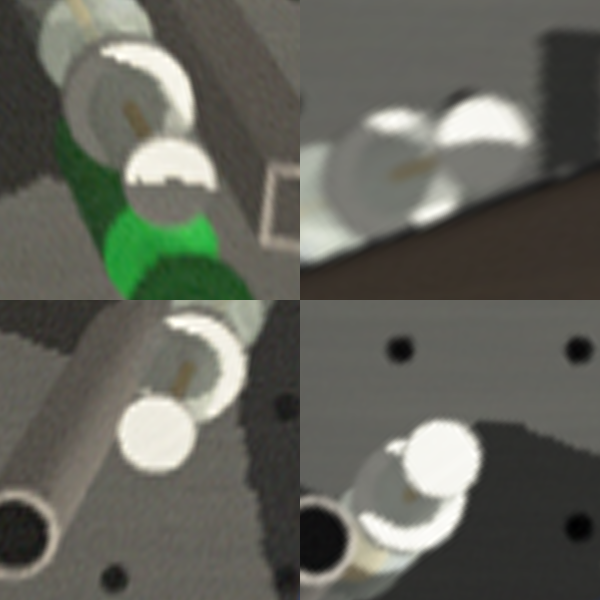

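```bash
python3 -m inch '[0,0,0,0,-7.1,0,-1, 0,0,0,0,-7.1,0,-1, -0.035,0,-0.0085,0,0,0,-1, -0.035,0,-0.0085,0,0,0,-1, -0.035,0,-0.0085,0,0,0,-1, -0.035,0,-0.0085,0,0,0,-1, -0.035,0,-0.0085,0,0,0,-1, -0.035,0,-0.0085,0,0,0,-1, -0.035,0,-0.0085,0,0,0,-1, 0,0,0,0,0,0,-1]'
python3 - <<'E'
from h import *
import pickle
d=get("wrist");cv2.imwrite("pics/w1.png",d["pixels"]);pickle.dump(d,open("w1.pkl","wb"));print(env.state())
E
```

```text
t: 1.15
eef_pos: [423.0, -356.9, 214.6]
tcp_rot: [-1.571, 0.0, -2.441]
ft_force: [-0.2, 0.2, -0.2]
opening: 1.001
{'t': 1.2, 'joints': array([-8.23142574e-01,  3.90023792e-01,  1.73492317e+00,  7.99978213e-06,
        1.01679309e+00,  4.71048521e-02]), 'qvel': array([-0.04594027,  0.00628068, -0.01030711, -0.00657634,  0.00028745,
       -0.02165523]), 'tau': array([  2.13503279, -53.50136161, -24.09588754,   0.22174175,
         0.06532014,   0.34444417]), 'eef_pos': array([ 422.19952913, -358.41151617,  214.63841769]), 'tcp_rot': array([-1.57094388e+00, -1.45482704e-07, -2.44104796e+00]), 'ft_force': array([-0.3794817 ,  0.27350728, -0.25447799]), 'moment': array([-0.01387108, -0.0567836 , -0.0300088 ]), 'opening': 0.9986234472423023}
```

View pics/w1.png

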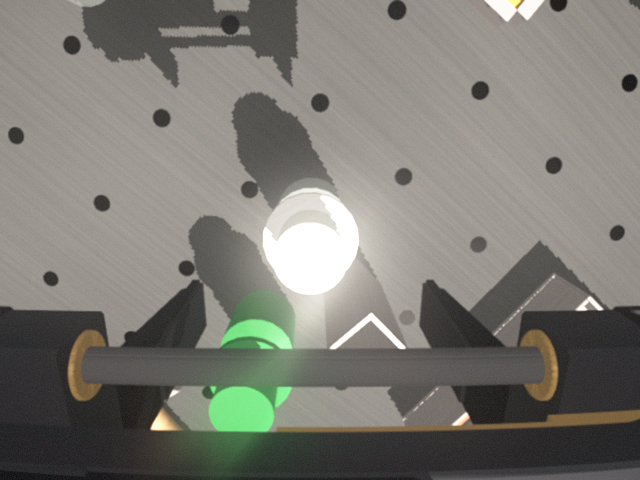

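The wrist view shows the clear reservoir's bright top at (308,258) between the fingers. The green look-alike is at (242,400) and the tube's rim at (370,330). I'll localise it from this picture.

Run:
```python
from fit import *
import pickle
d=pickle.load(open("w1.pkl","rb"))
print(discfit(d,(423,-356),22,147),pix2world(d,308,258,147), pix2world(d,310,242,105))
for u,v in((278,258),(350,258),(308,225),(308,293)): print(pix2world(d,u,v,147))
P=cloud(d);Q=P.reshape(-1,3)
for z,dz in((147,5),(105,4)):
    q=Q[(abs(Q[:,2]-z)<dz)&(np.hypot(Q[:,0]-423,Q[:,1]+356)<45)];print(len(q),q.mean(0),q.min(0),q.max(0))
print(env.state()["eef_pos"])
```

```text
(array([ 420.58180981, -355.59819093]), np.float64(-0.48492059111595154)) [ 421.20501615 -354.60566688  147.        ] [ 420.38007017 -356.53442897  105.        ]
[ 409.73171932 -341.02080262  147.        ]
[ 437.25650713 -373.63203606  147.        ]
[ 436.5772693  -341.70598505  147.        ]
[ 404.11110992 -368.94625807  147.        ]
4210 [ 422.01649455 -355.30690789  147.05372504] [ 399.12792845 -377.66324758  142.03101538] [ 443.43939053 -333.82979111  149.68621512]
2525 [ 432.15881278 -347.09677153  105.06515514] [ 389.7409502  -388.34749993  101.07439469] [ 454.43358564 -323.13462413  108.96659767]
[ 422.19952913 -358.41151617  214.63841769]
```

```bash
python3 -m inch '[-0.001,0.01,-0.002,0,0,0,-1, 0,0.025,0,0,0,0,-1, 0,0.025,0,0,0,0,-1, 0,0.02,0,0,0,0,-1, 0,0,0,0,0,0,-1, 0,0,0,0,0,0,-1]'
python3 - <<'E'
from h import *
import pickle
d=get("wrist");cv2.imwrite("pics/w2.png",d["pixels"]);pickle.dump(d,open("w2.pkl","wb"));print(env.state()["eef_pos"],env.state()["qvel"])
Q=cloud(d).reshape(-1,3)
q=Q[(abs(Q[:,2]-147)<5)&(np.hypot(Q[:,0]-422,Q[:,1]+356)<24)];print(len(q),q.mean(0),q.min(0),q.max(0))
E
```

```text
t: 1.8
eef_pos: [420.3, -358.3, 134.5]
tcp_rot: [-1.572, -0.0, -2.445]
ft_force: [1.0, -0.8, 0.0]
opening: 0.993
[ 420.6086748  -358.41515464  135.1324955 ] [ 0.00618294 -0.01460647 -0.00615356 -0.00038678 -0.0018268   0.00150139]
8024 [ 423.56349902 -353.95320467  146.97523345] [ 399.58252876 -377.8105997   142.01952529] [ 443.58478312 -333.62951931  149.20876331]
```

View pics/w2.png

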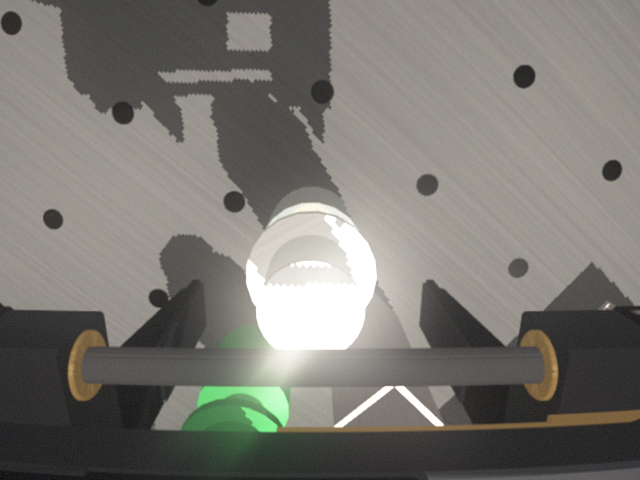

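```bash
python3 -m inch '[-0.0025,0.012,-0.001,0,0,0,-1, 0,0.012,0,0,0,0,-1, 0,0,0,0,0,0,-1, 0,0,0,0,0,0,-1]'
python3 - <<'E'
from h import *
s=env.state();print(s["eef_pos"],s["ft_force"])
d=get("side");cv2.imwrite("pics/s2.png",cv2.resize(d["pixels"][110:250,330:500],(680,560)))
E
```

```text
t: 2.25
eef_pos: [422.0, -355.2, 110.3]
tcp_rot: [-1.571, -0.0, -2.444]
ft_force: [-0.1, -0.2, -0.3]
opening: 1.001
[ 422.00590559 -355.18287413  110.34155809] [-0.09680386 -0.23185213 -0.3353383 ]
```

View pics/s2.png

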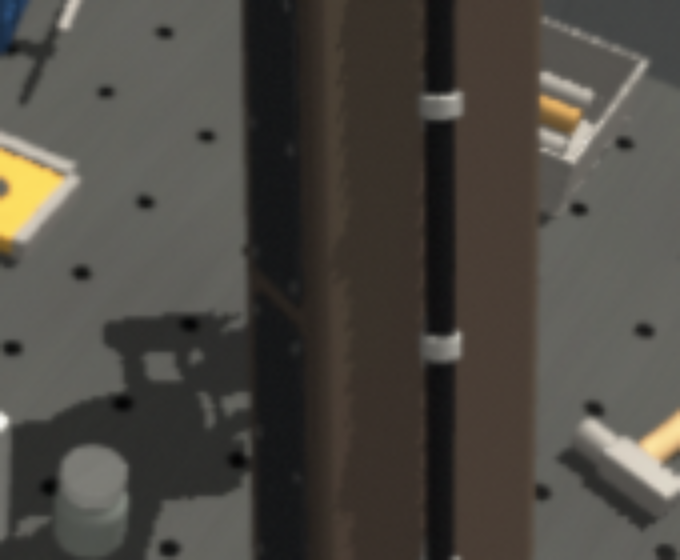

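```bash
python3 -m inch '[0,0,0,0,0,0,0, 0,0,0,0,0,0,0, 0,0,0,0,0,0,0, 0,0,0,0,0,0,0.2, 0,0,0,0,0,0,0.5, 0,0,0,0,0,0,1, 0,0,0,0,0,0,1, 0,0,0,0,0,0,1]'
```

```text
t: 3.1
eef_pos: [422.1, -355.3, 110.6]
tcp_rot: [-1.571, -0.0, -2.444]
ft_force: [0.6, -0.7, -0.4]
opening: 0.461
```

```bash
python3 -m inch '[0,-0.005,0,0,0,0,1, 0,-0.01,0,0,0,0,1, 0,-0.02,0,0,0,0,1, 0,-0.02,0,0,0,0,1, 0,-0.025,0,0,0,0,1, 0,-0.02,0,0,0,0,1, 0,-0.01,0,0,0,0,1, 0,0,0,0,0,0,1, 0,0,0,0,0,0,1]'
python3 - <<'E'
from h import *
s=env.state();print(s["eef_pos"],s["ft_force"],s["moment"])
d=get("wrist");cv2.imwrite("pics/w3.png",d["pixels"])
E
```

```text
t: 4.0
eef_pos: [421.8, -355.0, 220.1]
tcp_rot: [-1.571, -0.0, -2.444]
ft_force: [-0.2, 0.5, -2.3]
opening: 0.455
[ 421.78199115 -355.0450169   220.09175753] [-0.19539605  0.46037396 -2.32547576] [ 0.01052118 -0.03416884 -0.00472515]
```

View pics/w3.png

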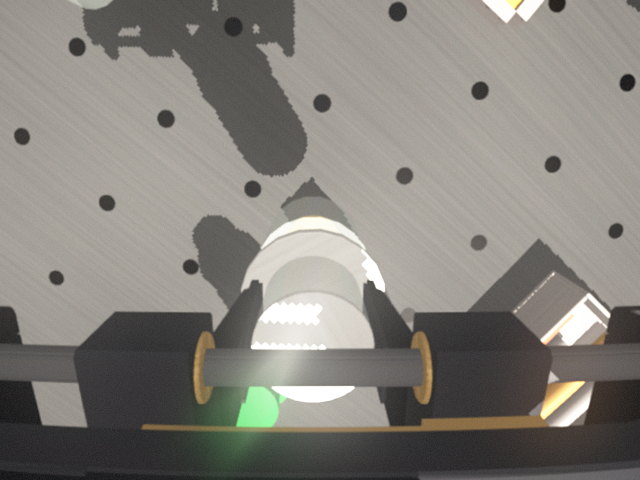

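```bash
python3 -m inch '[-0.013,0,-0.0145,0,0,0,1, -0.026,0,-0.0287,0,0,0,1, -0.026,0,-0.0287,0,0,0,1, -0.026,0,-0.0287,0,0,0,1, -0.026,0,-0.0287,0,0,0,1, -0.026,0,-0.0287,0,0,0,1, -0.026,0,-0.0287,0,0,0,1, -0.026,0,-0.0287,0,0,0,1, -0.026,0,-0.0287,0,0,0,1, -0.02,0,-0.022,0,0,0,1]'
python3 -m inch '[-0.0185,0,-0.0202,0,0,0,1, 0,0,0,0,7.5,0,1, 0,0,0,0,7.5,0,1, 0,0,0,0,7.5,0,1, 0,0,0,0,7.5,0,1, 0,0,0,0,7.5,0,1, 0,0,0,0,7.6,0,1, 0,0,0,0,0,0,1, 0,0,0,0,0,0,1]'
python3 - <<'E'
from fit import *
import pickle
s=env.state();print(s["eef_pos"],s["tcp_rot"],s["joints"])
for n in("wrist","side","scene"):
    d=get(n);cv2.imwrite(f"pics/{n}4.png",d["pixels"]);pickle.dump(d,open(n+"4.pkl","wb"))
E
```

```text
t: 5.05
eef_pos: [434.7, 6.0, 220.0]
tcp_rot: [-1.572, -0.001, -2.443]
ft_force: [0.4, -0.3, -3.6]
opening: 0.461
t: 5.95
eef_pos: [436.5, 31.1, 220.2]
tcp_rot: [-1.571, -0.001, 3.056]
ft_force: [0.4, 0.2, -3.3]
opening: 0.455
[436.51826203  31.13758285 220.20737812] [-1.57077663e+00 -9.23075146e-04  3.05614300e+00] [-7.99394623e-02  2.17693564e-01  1.98510228e+00 -1.80942286e-05
  9.39719980e-01  1.57631719e+00]
```

View pics/wrist4.png

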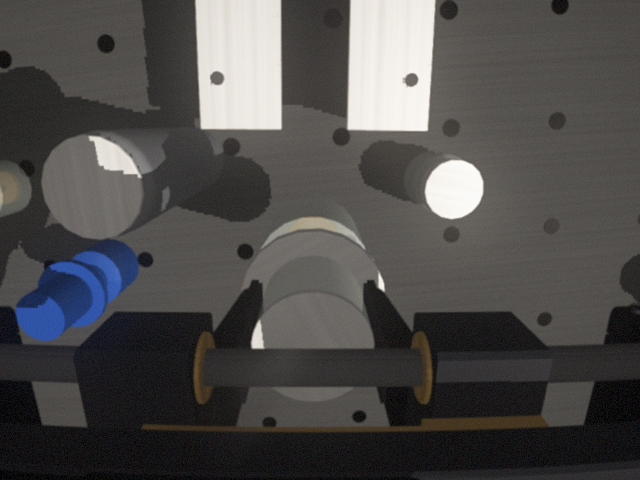

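View pics/scene4.png

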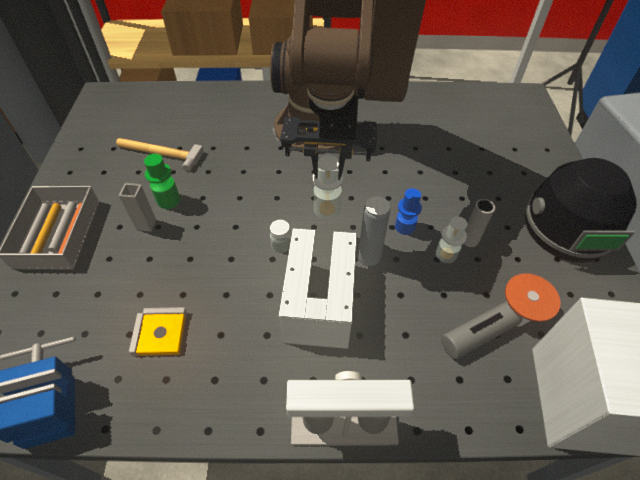

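```bash
cat > slot.py <<'E'
from fit import *
import pickle
def slot(d,zp=125):
    g=d["pixels"].max(-1).astype(np.float32)
    o=ortho(d,500,640,-60,110,zp,3.).max(-1).astype(np.float32);o=cv2.GaussianBlur(o,(0,0),1.5)
    L=[];Rr=[]
    for i in range(0,o.shape[0],6):
        x=640-i/3.; c=12+(658-x)*.0875
        row=o[i]; ys=110-np.arange(len(row))/3.
        gr=np.gradient(row)
        m=(ys>c+12)&(ys<c+28); k=np.where(m)[0][np.argmin(gr[m])]; 
        m2=(ys<c-12)&(ys>c-28); k2=np.where(m2)[0][np.argmax(gr[m2])]
        if gr[k]<-8 and gr[k2]>8: L.append((x,ys[k]));Rr.append((x,ys[k2]))
    L=np.array(L);Rr=np.array(Rr)
    a=np.polyfit(L[:,0],L[:,1],1);b=np.polyfit(Rr[:,0],Rr[:,1],1)
    return a,b,len(L),np.polyval(a,550)-np.polyval(b,550),(np.polyval(a,550)+np.polyval(b,550))/2,L[:,0].min()
E
python3 - <<'E'
from slot import *
s=env.state()
for n in("wrist","scene","side"):
    d=pickle.load(open(n+"4.pkl","rb"))
    try: print(n,slot(d))
    except Exception as e: print(n,e)
d=pickle.load(open("wrist4.pkl","rb"));P=cloud(d)
for u,v in((281,128),(348,129),(198,128),(429,131)): print(pix2world(d,u,v,125))
Q=P.reshape(-1,3);q=Q[(Q[:,0]>520)&(abs(Q[:,2]-125)<15)];print(len(q),q[:,2].mean(),q[:,2].std())
print(rackfit(pickle.load(open("scene4.pkl","rb"))),rackfit(pickle.load(open("side4.pkl","rb"))))
E
```

```text
wrist (array([-0.09551821, 93.15294118]), array([-0.09346405, 51.91708683]), 35, np.float64(40.106069094304374), np.float64(20.564892623716126), np.float64(512.0))
scene (array([-0.09236111, 91.64652778]), array([-0.09445589, 52.56875763]), 64, np.float64(40.229899267399276), np.float64(20.732967032967032), np.float64(514.0))
side (array([-0.09355043, 93.28800513]), array([-0.09458064, 54.92397391]), 58, np.float64(38.93064783302375), np.float64(22.369946678689093), np.float64(512.0))
[512.16741432  44.39770239 125.        ]
[508.08991228   3.61901909 125.        ]
[516.90637206  95.28377017 125.        ]
[503.01834402 -46.16192671 125.        ]
18848 125.016309104421 0.8074167702907054
(array([ 6.60220429e+02,  1.03469207e+01, -9.38912808e-02]), np.float64(-0.9514350295066833)) (array([ 6.55236884e+02,  1.25000909e+01, -9.38876406e-02]), np.float64(-0.79836106300354))
```

```bash
python3 -m inch '[0,0.015,-0.0003,0,0.4,0,1, 0,0.025,0,0,0,0,1, 0,0.02,0,0,0,0,1, 0,0.01,0,0,0,0,1, 0,0.004,0,0,0,0,1, 0,0,0,0,0,0,1, -0.01,0,0,0,0,0,1, -0.01,0,0,0,0,0,1, 0,0,0,0,0,0,1, 0,0,0,0,0,0,1]'
python3 - <<'E'
from slot import *
s=env.state();print(s["eef_pos"],s["tcp_rot"])
for n in("wrist","side","scene"):
    d=get(n);pickle.dump(d,open(n+"5.pkl","wb"));im=d["pixels"]
    if n=="wrist": cv2.imwrite("pics/wrist5.png",im); print(slot(d))
    if n=="side": a=cv2.resize(im[160:310,220:370],(400,400),interpolation=cv2.INTER_CUBIC)
    if n=="scene": b=cv2.resize(im[130:280,250:400],(400,400),interpolation=cv2.INTER_CUBIC)
cv2.imwrite("pics/ss5.png",np.hstack([a,b]))
E
```

```text
t: 7.1
eef_pos: [457.2, 29.1, 146.7]
tcp_rot: [-1.571, 0.0, 3.045]
ft_force: [0.2, 1.3, -2.6]
opening: 0.457
[457.19028384  29.12884275 146.74050032] [-1.57072855e+00  2.19797815e-04  3.04505953e+00]
(array([-0.10742297, 99.90588235]), array([-0.09309057, 51.70887021]), 35, np.float64(40.314192343604105), np.float64(20.666153127917823), np.float64(514.0))
```

View pics/ss5.png

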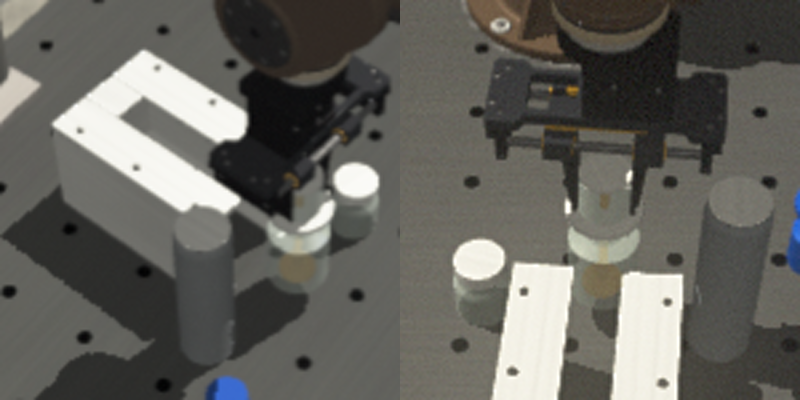

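View pics/wrist5.png

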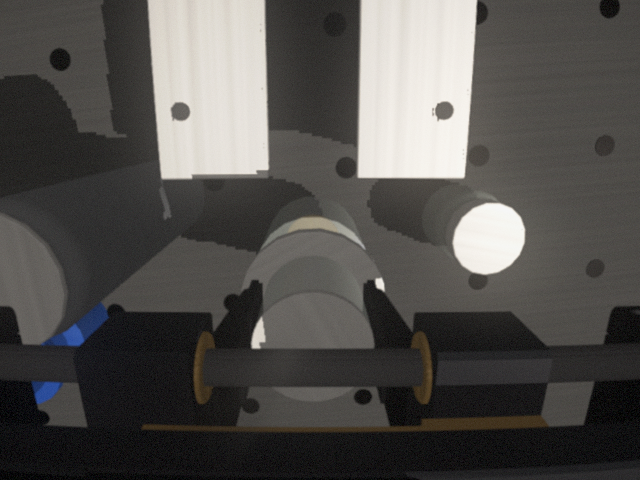

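```bash
python3 -m inch '[-0.01,0,-0.0005,0,0,0,1, -0.015,0,0,0,0,0,1, -0.015,0,0,0,0,0,1, -0.015,0,0,0,0,0,1, -0.015,0,0,0,0,0,1, 0,0,0,0,0,0,1, 0,0,0,0,0,0,1]'
python3 - <<'E'
from slot import *
s=env.state();print(s["eef_pos"],s["tcp_rot"])
for n in("side","scene"):
    d=get(n);pickle.dump(d,open(n+"6.pkl","wb"));im=d["pixels"]
    if n=="side": a=cv2.resize(im[160:310,220:370],(400,400),interpolation=cv2.INTER_CUBIC)
    if n=="scene": b=cv2.resize(im[160:310,250:400],(400,400),interpolation=cv2.INTER_CUBIC)
cv2.imwrite("pics/ss6.png",np.hstack([a,b]))
E
```

```text
t: 7.95
eef_pos: [526.5, 23.0, 146.3]
tcp_rot: [-1.571, -0.001, 3.045]
ft_force: [-0.8, 0.4, -3.1]
opening: 0.46
[526.45495758  22.9683878  146.32255179] [-1.57070503e+00 -7.48799960e-04  3.04512213e+00]
```

View pics/ss6.png

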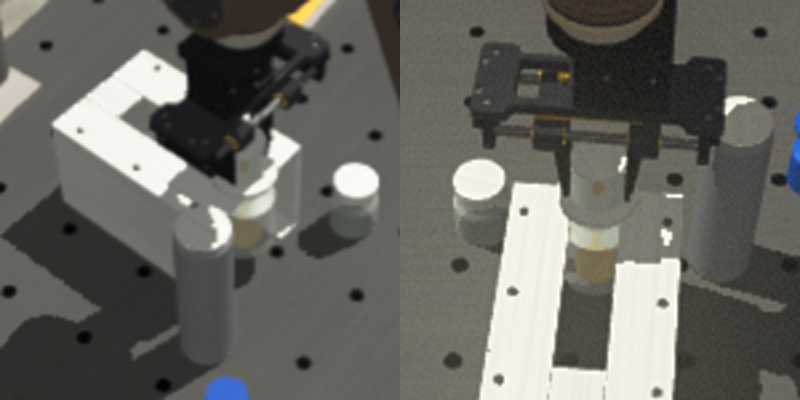

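The waist is in the slot with no force change. Sliding further.

```bash
python3 -m inch '[-0.01,0,0,0,0,0,1, -0.015,0,0,0,0,0,1, -0.015,0,0,0,0,0,1, -0.015,0,0,0,0,0,1, -0.015,0,0,0,0,0,1, -0.015,0,0,0,0,0,1, -0.015,0,0,0,0,0,1, -0.01,0,0,0,0,0,1, 0,0,0,0,0,0,1, 0,0,0,0,0,0,1]'
python3 - <<'E'
from slot import *
s=env.state();print(s["eef_pos"],s["tcp_rot"])
for n in("side","scene","wrist"):
    d=get(n);pickle.dump(d,open(n+"7.pkl","wb"));im=d["pixels"]
    if n=="side": a=cv2.resize(im[160:310,220:370],(400,400),interpolation=cv2.INTER_CUBIC)
    if n=="scene": b=cv2.resize(im[200:350,250:400],(400,400),interpolation=cv2.INTER_CUBIC)
cv2.imwrite("pics/ss7.png",np.hstack([a,b]));cv2.imwrite("pics/wrist7.png",im)
E
```

```text
t: 9.05
eef_pos: [635.7, 12.4, 146.4]
tcp_rot: [-1.571, -0.001, 3.045]
ft_force: [-0.3, -0.2, -2.2]
opening: 0.458
[635.7021038   12.40981554 146.36134617] [-1.57071728e+00 -7.86327459e-04  3.04514145e+00]
```

View pics/ss7.png

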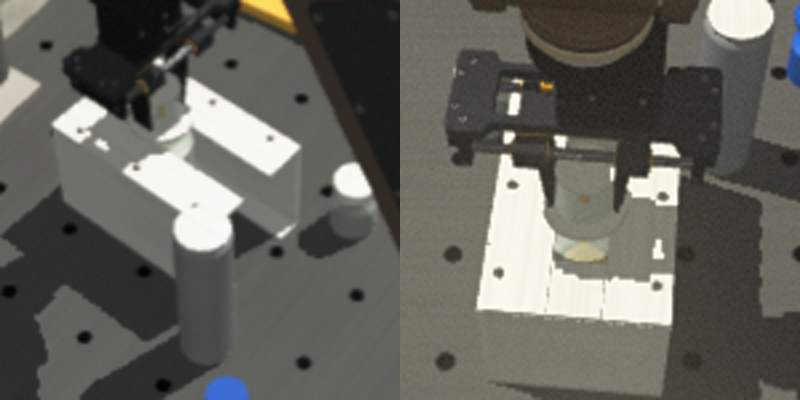

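View pics/wrist7.png

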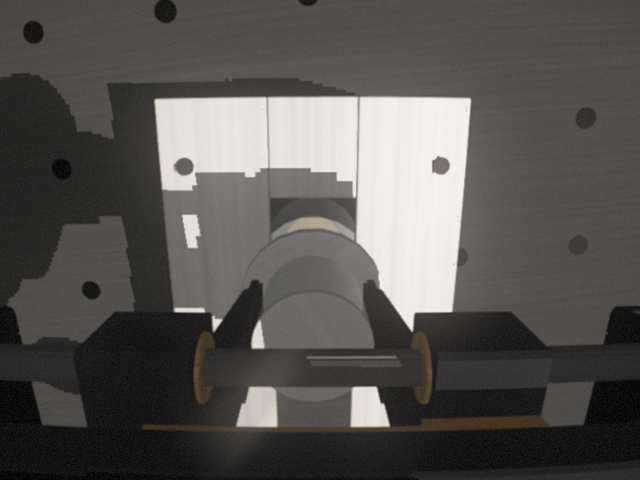

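Run:
```python
from slot import *
d=pickle.load(open("wrist7.pkl","rb"))
for z,(u,v) in((125,(313,198)),(125,(313,97)),(125,(270,199)),(125,(356,198)),(125,(155,98)),(125,(470,98))): print((u,v),pix2world(d,u,v,z))
P=cloud(d);Q=P.reshape(-1,3)
tc=env.state()["eef_pos"]
q=Q[(abs(Q[:,2]-(tc[2]-12.5+7))<3)&(np.hypot(Q[:,0]-635,Q[:,1]-12.5)<40)]
c=(q-[635,12.5,0])
print("flange pts",len(q),q.min(0),q.max(0))
```

```text
(313, 198) [678.84981227   8.48519008 125.        ]
(313, 97) [723.1150986    4.22173158 125.        ]
(270, 199) [680.30900166  28.21827528 125.        ]
(356, 198) [676.96288577 -11.19941683 125.        ]
(155, 98) [730.0933125   73.33970941 125.        ]
(470, 98) [716.77864629 -64.56632049 125.        ]
flange pts 4093 [634.62669415 -19.67639085 138.26925715] [667.52004086  44.64567099 144.22971472]
```

```bash
python3 -m inch '[-0.01,0,0,0,0,0,1, -0.01,0,0,0,0,0,1, -0.004,0,0,0,0,0,1, 0,0,0,0,0,0,1, 0,0.003,0,0,0,0,1, 0,0.002,0,0,0,0,1, 0,0.001,0,0,0,0,1, 0,0,0,0,0,0,1, 0,0,0,0,0,0,1]'
python3 - <<'E'
from slot import *
s=env.state();print(s["eef_pos"],s["tcp_rot"],s["ft_force"])
d=get("wrist");P=cloud(d);Q=P.reshape(-1,3);x,y=s["eef_pos"][:2]
for u,v in((313,210),):
    pass
q=Q[(abs(Q[:,2]-(s["eef_pos"][2]-5.5))<3)&(np.hypot(Q[:,0]-x,Q[:,1]-y)<40)];print(len(q),q.min(0),q.max(0),np.median(q[:,2]))
cv2.imwrite("pics/wrist8.png",d["pixels"]);pickle.dump(d,open("wrist8.pkl","wb"))
E
```

```text
t: 10.1
eef_pos: [660.0, 10.0, 140.6]
tcp_rot: [-1.571, 0.0, 3.045]
ft_force: [0.6, -0.3, -3.1]
opening: 0.458
[660.00105114  10.02037849 140.6472022 ] [-1.57071393e+00  1.80318767e-05  3.04505105e+00] [ 0.55861986 -0.26226309 -3.06691452]
4086 [659.3289305  -22.23275717 132.16070245] [692.00801944  42.20837719 138.11743175] 135.03628698488438
```

View pics/wrist8.png

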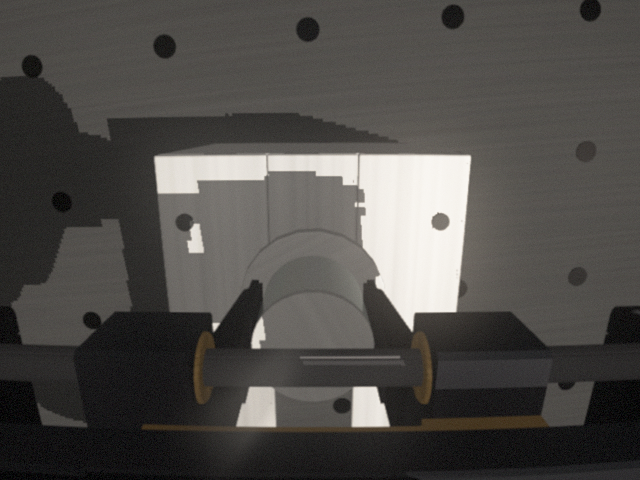

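```bash
python3 -m inch '[0,0.001,0,0,0,0,1, 0,0.001,0,0,0,0,1, 0,0,0,0,0,0,1, 0,0,0,0,0,0,1]'; python3 -m inch '[0,0.0005,0,0,0,0,1, 0,0,0,0,0,0,1]';  python3 -m inch '[0,0.0005,0,0,0,0,1, 0,0,0,0,0,0,1]'
```

```text
t: 10.55
eef_pos: [660.0, 10.0, 138.6]
tcp_rot: [-1.571, -0.0, 3.045]
ft_force: [0.7, 0.2, -2.6]
opening: 0.462
t: 10.75
eef_pos: [660.0, 10.0, 138.1]
tcp_rot: [-1.571, -0.0, 3.045]
ft_force: [0.9, -0.6, -3.0]
opening: 0.457
t: 10.95
eef_pos: [660.1, 10.0, 137.7]
tcp_rot: [-1.571, 0.0, 3.045]
ft_force: [0.0, -0.3, -1.9]
opening: 0.459
```

```bash
python3 -m inch '[0,0.0003,0,0,0,0,1, 0,0,0,0,0,0,1]';  python3 -m inch '[0,0.0003,0,0,0,0,1, 0,0,0,0,0,0,1]'
```

```text
t: 11.15
eef_pos: [660.1, 10.0, 137.6]
tcp_rot: [-1.571, 0.0, 3.045]
ft_force: [-0.5, -0.6, 1.0]
opening: 0.459
t: 11.35
eef_pos: [660.1, 10.0, 137.7]
tcp_rot: [-1.571, 0.001, 3.045]
ft_force: [-2.5, -0.2, 4.8]
opening: 0.462
```

```bash
python3 -m inch '[0,-0.0003,0,0,0,0,1, 0,0,0,0,0,0,1]';  python3 -m inch '[0,0,0,0,0,0,0, 0,0,0,0,0,0,-0.2, 0,0,0,0,0,0,-0.5, 0,0,0,0,0,0,-0.7, 0,0,0,0,0,0,-0.7]'
python3 - <<'E'
from slot import *
s=env.state();print(s["eef_pos"],s["tcp_rot"],s["ft_force"])
for n in("side","scene","wrist"):
    d=get(n);pickle.dump(d,open(n+"9.pkl","wb"));im=d["pixels"]
    if n=="side": a=cv2.resize(im[160:310,220:370],(400,400),interpolation=cv2.INTER_CUBIC)
    if n=="scene": b=cv2.resize(im[200:350,250:400],(400,400),interpolation=cv2.INTER_CUBIC)
cv2.imwrite("pics/ss9.png",np.hstack([a,b]));cv2.imwrite("pics/wrist9.png",im)
E
```

```text
t: 11.55
eef_pos: [660.1, 10.0, 137.7]
tcp_rot: [-1.571, 0.0, 3.045]
ft_force: [-2.1, 0.6, 4.6]
opening: 0.463
t: 12.05
eef_pos: [660.1, 10.0, 137.2]
tcp_rot: [-1.571, -0.0, 3.045]
ft_force: [0.1, 0.2, 0.3]
opening: 0.782
[660.05465522  10.01789339 137.21310624] [-1.57073343e+00 -4.27308429e-05  3.04507098e+00] [0.09980928 0.1948409  0.26688879]
```

View pics/ss9.png

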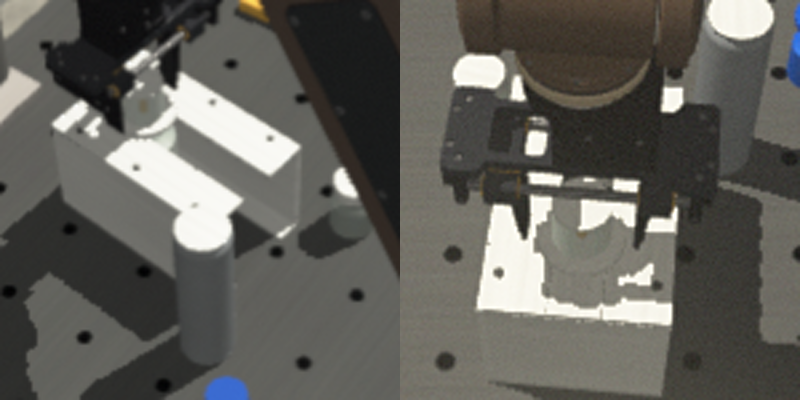

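View pics/wrist9.png

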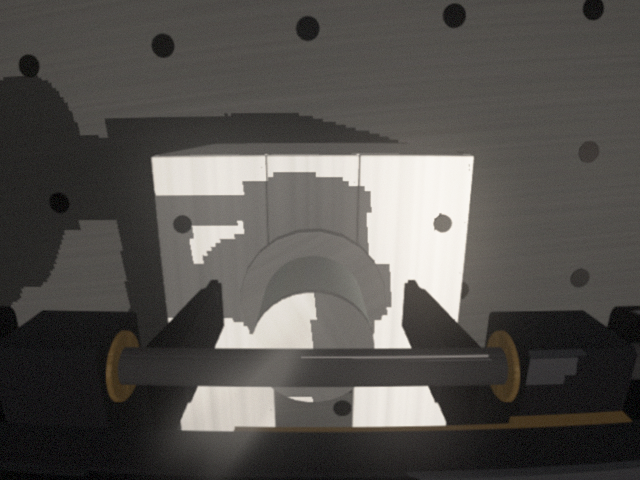

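```bash
python3 -m inch '[0,-0.015,0,0,0,0,-0.9, 0,-0.02,0,0,0,0,-1, 0,-0.025,0,0,0,0,-1, 0,-0.03,0,0,0,0,-1, 0,-0.01,0,0,-8.5,0,-1, 0,0,0,0,-8.5,0,-1, 0,0,0,0,-8.5,0,-1, 0,0,0,0,-8.5,0,-1, 0,0,0,0,-8.5,0,-1, 0,0,0,0,-8.5,0,-1]'
python3 -m inch '[0,0,0,0,-8.5,0,-1, 0,0,0,0,-8.5,0,-1, 0,0,0,0,-8.5,0,-1, 0,0,0,0,-8.5,0,-1, 0,0,0,0,-8.5,0,-1, 0,0,0,0,-8.5,0,-1, 0,0,0,0,-8.5,0,-1, 0,0,0,0,-8.5,0,-1, 0,0,0,0,-8.5,0,-1, 0,0,0,0,-8.5,0,-1]'
python3 - <<'E'
from slot import *
s=env.state();print(s["eef_pos"],s["tcp_rot"],s["joints"])
p=s["tcp_rot"][2]+np.pi/2;dx,dy=484.5-s["eef_pos"][0],326.4-s["eef_pos"][1];print(np.degrees(p)%360,"tx",dx*np.sin(p)-dy*np.cos(p),"tz",dx*np.cos(p)+dy*np.sin(p))
for n in("side","scene"):
    d=get(n);im=d["pixels"];cv2.imwrite(f"pics/{n}10.png",im);print(n,discfit(d,(660,10),22,174))
E
```

```text
t: 13.2
eef_pos: [660.1, 10.0, 238.6]
tcp_rot: [-1.57, 0.001, -2.342]
ft_force: [0.3, 0.8, 0.0]
opening: 0.998
t: 14.2
eef_pos: [660.1, 10.0, 238.7]
tcp_rot: [-1.57, -0.001, -0.858]
ft_force: [-0.1, -0.0, -0.2]
opening: 0.997
[660.10992206  10.03839475 238.65804061] [-1.57006153e+00 -8.66002224e-04 -8.58302981e-01] [-8.47480036e-02  5.21324068e-01  1.43646414e+00 -8.57416029e-05
  1.18267149e+00 -7.97209264e-01]
40.82286166532523 tx -354.2018445180745 tz 73.92268488383644
side (array([ 6.20168391e+02, -4.20959585e-01]), np.float64(-0.5330069065093994))
scene (array([660.19811956,   9.5547124 ]), np.float64(-0.42200782895088196))
```

View pics/scene10.png

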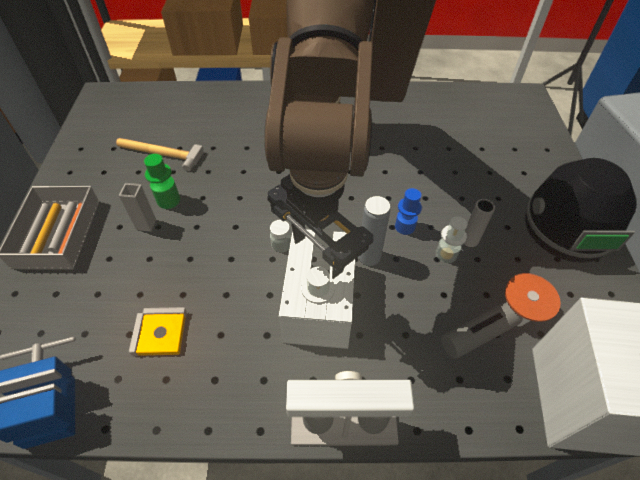

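```bash
python3 -m inch '[-0.02,0,0.0042,0,0,0,-1, -0.038,0,0.008,0,0,0,-1, -0.038,0,0.008,0,0,0,-1, -0.038,0,0.008,0,0,0,-1, -0.038,0,0.008,0,0,0,-1, -0.038,0,0.008,0,0,0,-1, -0.038,0,0.008,0,0,0,-1, -0.038,0,0.008,0,0,0,-1, -0.038,0,0.008,0,0,0,-1, -0.03,0,0.0062,0,0,0,-1]'
python3 -m inch '[0,0.02,0,0,0,0,-1,  0,0.02,0,0,0,0,-1, 0,0,0,0,0,0,-1, 0,0,0,0,0,0,-1]'
python3 - <<'E'
from slot import *
s=env.state();print(s["eef_pos"],s["tcp_rot"])
d=get("wrist");cv2.imwrite("pics/w11.png",d["pixels"]);pickle.dump(d,open("w11.pkl","wb"))
print(discfit(d,(484,326),19,122))
Q=cloud(d).reshape(-1,3)
for z,r in((122,24),(80,34)):
    q=Q[(abs(Q[:,2]-z)<5)&(np.hypot(Q[:,0]-484,Q[:,1]-326)<r)];a,b=q.min(0),q.max(0);print(len(q),q.mean(0),a,b,(a+b)/2)
E
```

```text
t: 15.3
eef_pos: [484.8, 329.8, 238.0]
tcp_rot: [-1.57, 0.0, -0.868]
ft_force: [0.4, 0.3, 0.0]
opening: 0.997
t: 15.7
eef_pos: [486.6, 327.9, 198.0]
tcp_rot: [-1.571, -0.0, -0.866]
ft_force: [0.0, 0.4, -0.3]
opening: 0.998
[486.58222799 327.91028171 197.99971752] [-1.57073417e+00 -4.75959165e-05 -8.66398283e-01]
(array([485.83498235, 325.70444326]), np.float64(-0.46024349331855774))
2966 [484.5561539  326.74322373 122.02103285] [465.96797006 306.75456093 117.0879397 ] [503.98716334 345.244744   124.28711149] [484.9775667  325.99965246 120.6875256 ]
1954 [477.66039028 335.48928985  80.0458186 ] [456.34492366 298.79843296  75.00811824] [513.67331629 354.96646148  84.85286653] [485.00911998 326.88244722  79.93049239]
```

View pics/w11.png

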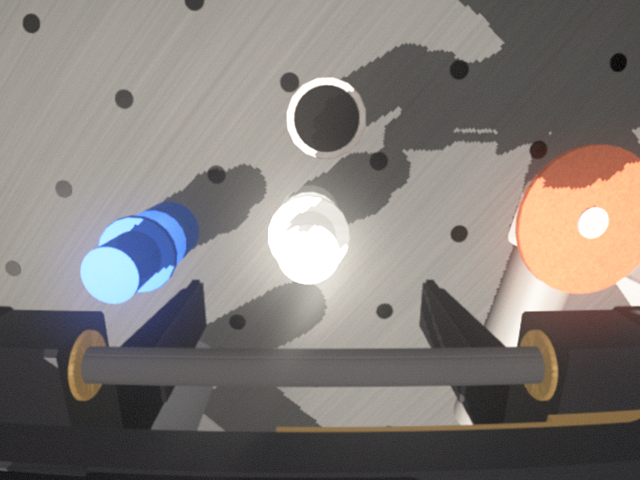

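```bash
python3 -m inch '[0,0.01,-0.002,0,0,0,-1, 0,0.025,0,0,0,0,-1, 0,0.025,0,0,0,0,-1, 0,0.02,0,0,0,0,-1, 0,0,0,0,0,0,-1, 0,0,0,0,0,0,-1]'
python3 - <<'E'
from slot import *
s=env.state();print(s["eef_pos"],s["tcp_rot"])
d=get("wrist");cv2.imwrite("pics/w12.png",d["pixels"])
Q=cloud(d).reshape(-1,3)
for z,r in((122,24),(80,36)):
    q=Q[(abs(Q[:,2]-z)<5)&(np.hypot(Q[:,0]-485,Q[:,1]-326)<r)];a,b=q.min(0),q.max(0);print(len(q),a,b,(a+b)/2)
d=get("scene");cv2.imwrite("pics/sc12.png",cv2.resize(d["pixels"][150:300,370:570],(800,600)))
E
```

```text
t: 16.35
eef_pos: [485.6, 326.3, 117.7]
tcp_rot: [-1.571, -0.0, -0.865]
ft_force: [0.4, -0.6, 0.2]
opening: 1.001
[485.55680619 326.26627536 117.73935374] [-1.57069795e+00 -9.85974102e-05 -8.65058103e-01]
5864 [465.81595037 307.27821957 117.04342906] [504.19974252 345.45611227 124.58874465] [485.00784644 326.36716592 120.81608686]
3554 [456.30586214 299.07805445  75.00905704] [513.06570663 355.16290724  84.97207644] [484.68578438 327.12048085  79.99056674]
```

View pics/w12.png

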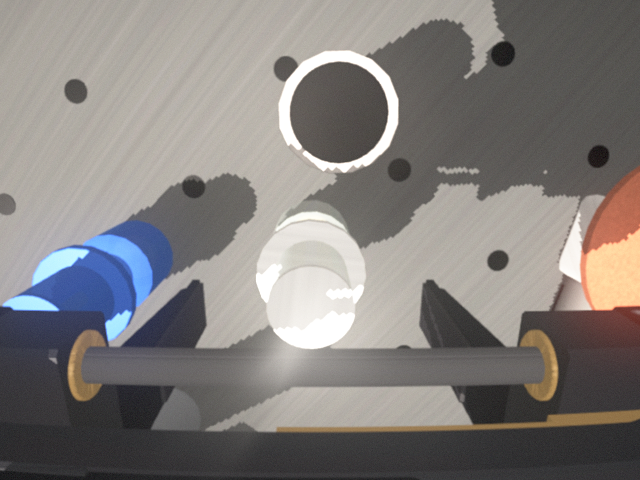

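View pics/sc12.png

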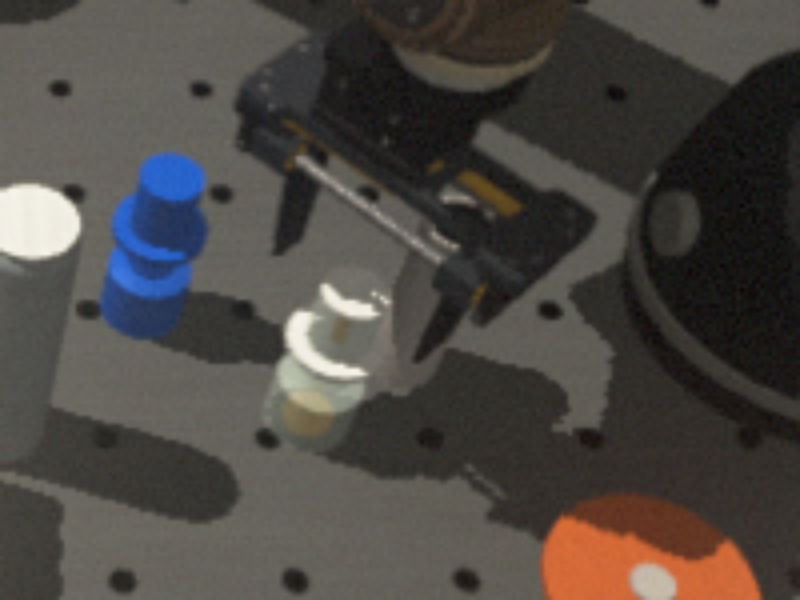

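```bash
python3 -m inch '[0,0.016,0,0,0,0,-1, 0,0.012,0,0,0,0,-1, 0,0.004,0,0,0,0,-0.5, 0,0,0,0,0,0,0, 0,0,0,0,0,0,0.1, 0,0,0,0,0,0,0.2, 0,0,0,0,0,0,0.3, 0,0,0,0,0,0,0.6, 0,0,0,0,0,0,1, 0,0,0,0,0,0,1]'
python3 -m inch '[0,0,0,0,0,0,1, 0,0,0,0,0,0,1]'
```

```text
t: 17.45
eef_pos: [485.3, 326.3, 85.3]
tcp_rot: [-1.571, -0.0, -0.864]
ft_force: [-0.0, 0.5, -1.7]
opening: 0.395
t: 17.65
eef_pos: [485.3, 326.3, 85.3]
tcp_rot: [-1.571, -0.0, -0.864]
ft_force: [-0.5, -0.3, 0.2]
opening: 0.397
```

```bash
python3 -m inch '[0,-0.005,0,0,0,0,1, 0,-0.015,0,0,0,0,1, 0,-0.025,0,0,0,0,1, 0,-0.03,0,0,0,0,1, 0,-0.03,0,0,0,0,1, 0,-0.03,0,0,0,0,1, 0,-0.03,0,0,0,0,1, 0,-0.03,0,0,0,0,1, 0,-0.02,0,0,0,0,1, 0,0,0,0,0,0,1]'
python3 - <<'E'
from slot import *
s=env.state();print(s["eef_pos"],s["tcp_rot"],s["ft_force"],s["opening"])
tx=432;ty=20.7-.094*(tx-550)
p=s["tcp_rot"][2]+np.pi/2;dx,dy=tx-s["eef_pos"][0],ty-s["eef_pos"][1];print(np.degrees(p)%360,"tx",dx*np.sin(p)-dy*np.cos(p),"tz",dx*np.cos(p)+dy*np.sin(p))
d=get("wrist");cv2.imwrite("pics/w13.png",d["pixels"])
E
```

```text
t: 18.65
eef_pos: [485.9, 326.6, 303.0]
tcp_rot: [-1.566, -0.001, -0.864]
ft_force: [0.4, -0.4, -2.9]
opening: 0.397
[485.85144632 326.61141352 303.01376437] [-1.56637320e+00 -1.10098848e-03 -8.64405437e-01] [ 0.40592107 -0.36899952 -2.86877159] 0.39694846069279804
40.47321667707187 tx 189.31734928663369 tz -232.3303813989143
```

View pics/w13.png

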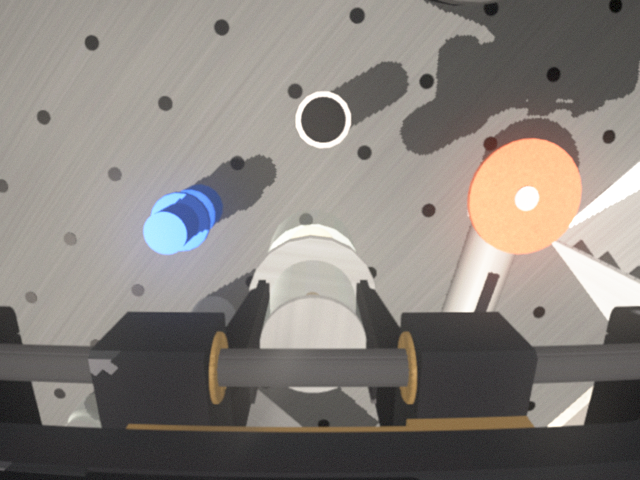

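```bash
python3 -m inch '[0.0105,0,-0.0129,0,0,0,1, 0.021,0,-0.0258,0,0,0,1, 0.021,0,-0.0258,0,0,0,1, 0.021,0,-0.0258,0,0,0,1, 0.021,0,-0.0258,0,0,0,1, 0.021,0,-0.0258,0,0,0,1, 0.021,0,-0.0258,0,0,0,1, 0.021,0,-0.0258,0,0,0,1, 0.021,0,-0.0258,0,0,0,1, 0.0105,0,-0.0129,0,0,0,1]'
python3 -m inch '[0,0,0,0,-7.3,0,1, 0,0,0,0,-7.3,0,1, 0,0,0,0,-7.3,0,1, 0,0,0,0,-7.3,0,1, 0,0,0,0,-7.3,0,1, 0,0,0,0,-7.6,0,1, 0,0,0,0,0,0,1, 0,0,0,0,0,0,1]'
python3 - <<'E'
from slot import *
s=env.state();print(s["eef_pos"],s["tcp_rot"],s["joints"])
tx=432;ty=20.7-.094*(tx-550)
p=s["tcp_rot"][2]+np.pi/2;dx,dy=tx-s["eef_pos"][0],ty-s["eef_pos"][1];print(np.degrees(p)%360,"tx",dx*np.sin(p)-dy*np.cos(p),"tz",dx*np.cos(p)+dy*np.sin(p))
E
```

```text
t: 19.7
eef_pos: [429.7, 29.5, 299.0]
tcp_rot: [-1.573, 0.001, -0.866]
ft_force: [1.1, -0.2, -2.2]
opening: 0.397
t: 20.5
eef_pos: [430.7, 31.6, 299.5]
tcp_rot: [-1.571, 0.002, -0.099]
ft_force: [0.2, -0.6, -2.0]
opening: 0.392
[430.71686004  31.55391398 299.4971924 ] [-1.57096324e+00  1.52951548e-03 -9.88685246e-02] [-7.99739567e-02  1.19757483e-01  1.87381032e+00 -1.51206730e-04
  1.14955725e+00 -1.55183995e+00]
84.33525081413492 tx 1.2533728431352928 tz 0.36357890271180815
```

```bash
python3 -m inch '[0,0.015,0.0003,0,-0.3,0,1, 0,0.03,0,0,0,0,1, 0,0.03,0,0,0,0,1, 0,0.03,0,0,0,0,1, 0,0.025,0,0,0,0,1, 0,0.015,0,0,0,0,1, 0,0.0075,0,0,0,0,1, 0.01,0,0,0,0,0,1, 0.01,0,0,0,0,0,1, 0,0,0,0,0,0,1]'
python3 -m inch '[0,0,0,0,0,0,1]'
python3 - <<'E'
from slot import *
s=env.state();x,y=s["eef_pos"][:2];print(s["eef_pos"],s["tcp_rot"],"line y",20.7-.094*(x-550))
for n in("wrist","side","scene"):
    d=get(n);pickle.dump(d,open(n+"14.pkl","wb"));im=d["pixels"]
    if n=="wrist": cv2.imwrite("pics/wrist14.png",im)
    if n=="side": a=cv2.resize(im[160:310,220:370],(400,400),interpolation=cv2.INTER_CUBIC)
    if n=="scene": b=cv2.resize(im[150:300,250:400],(400,400),interpolation=cv2.INTER_CUBIC);print(slot(d))
cv2.imwrite("pics/ss14.png",np.hstack([a,b]))
E
```

```text
t: 21.5
eef_pos: [453.4, 30.1, 148.6]
tcp_rot: [-1.571, -0.003, -0.09]
ft_force: [-0.7, -0.4, -0.9]
opening: 0.393
t: 21.6
eef_pos: [451.8, 30.3, 148.3]
tcp_rot: [-1.571, -0.001, -0.09]
ft_force: [0.2, -0.9, -2.3]
opening: 0.393
[451.75152715  30.28766712 148.2627825 ] [-1.57085644e+00 -9.50498431e-04 -8.98273515e-02] line y 29.93535644810109
(array([-0.09433673, 92.83357143]), array([-0.09540816, 53.11598639]), 49, np.float64(40.306870748299325), np.float64(20.794931972789126), np.float64(514.0))
```

View pics/ss14.png

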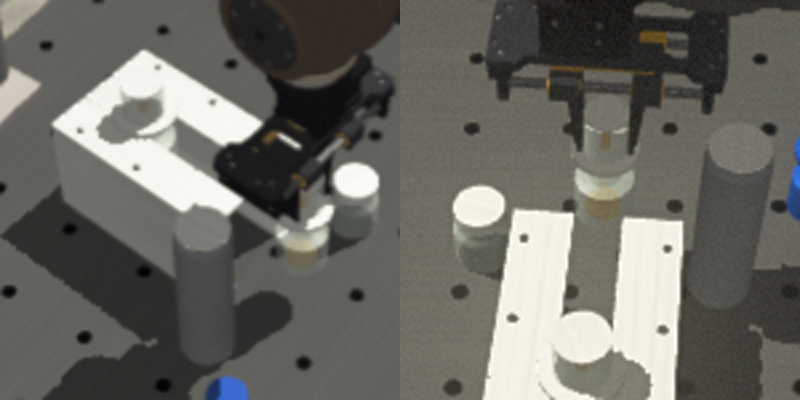

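View pics/wrist14.png

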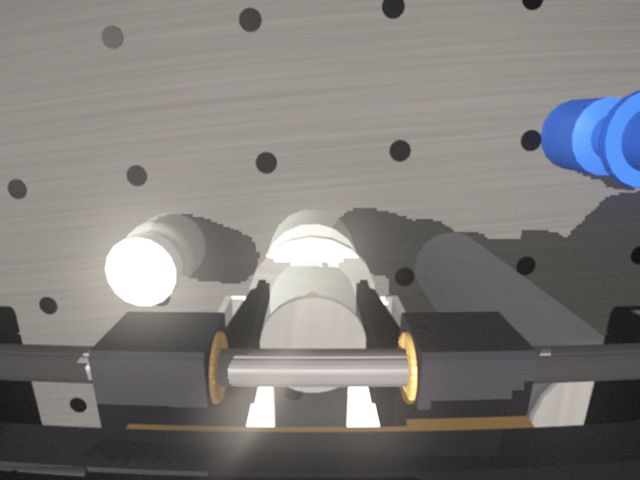

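```bash
python3 -m inch '[0.01,0,-0.0006,0,0.2,0,1, 0.015,0,0,0,0,0,1, 0.015,0,0,0,0,0,1, 0.015,0,0,0,0,0,1, 0.01,0,0,0,0,0,1, 0,0,0,0,0,0,1, 0,0,0,0,0,0,1]'
python3 - <<'E'
from slot import *
s=env.state();x,y=s["eef_pos"][:2];print(s["eef_pos"],s["tcp_rot"],"line y",20.7-.094*(x-550))
for n in("side","scene"):
    d=get(n);im=d["pixels"]
    if n=="side": a=cv2.resize(im[160:310,220:370],(400,400),interpolation=cv2.INTER_CUBIC)
    if n=="scene": b=cv2.resize(im[170:320,250:400],(400,400),interpolation=cv2.INTER_CUBIC)
cv2.imwrite("pics/ss15.png",np.hstack([a,b]))
E
```

```text
t: 22.45
eef_pos: [515.6, 23.8, 147.6]
tcp_rot: [-1.571, 0.001, -0.093]
ft_force: [-0.6, 0.2, -2.5]
opening: 0.397
[515.58532035  23.76286877 147.60593341] [-1.57087089e+00  7.48830919e-04 -9.30745994e-02] line y 23.93497988736936
```

View pics/ss15.png

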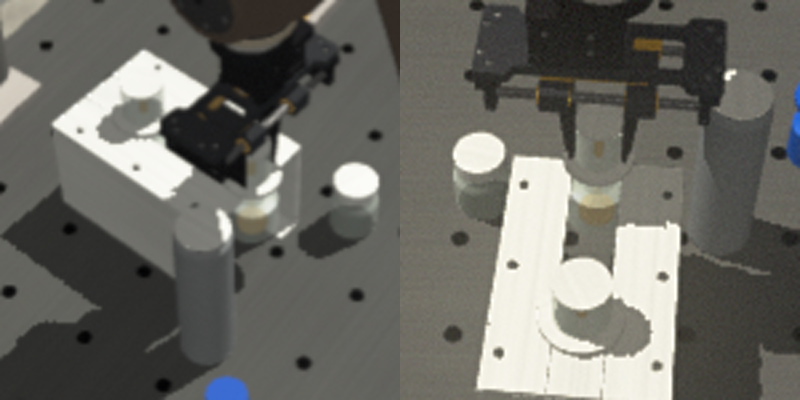

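```bash
python3 -m inch '[0.01,0,0,0,0,0,1, 0.015,0,0,0,0,0,1, 0.015,0,0,0,0,0,1, 0.007,0,0,0,0,0,1, 0,0,0,0,0,0,1, 0,0.003,0,0,0,0,1, 0,0.003,0,0,0,0,1, 0,0.0015,0,0,0,0,1, 0,0,0,0,0,0,1, 0,0,0,0,0,0,1]'
python3 - <<'E'
from slot import *
s=env.state();x,y=s["eef_pos"][:2];print(s["eef_pos"],s["tcp_rot"],s["ft_force"],"line y",20.7-.094*(x-550))
for n in("side","scene"):
    d=get(n);im=d["pixels"]
    if n=="side": a=cv2.resize(im[160:310,220:370],(400,400),interpolation=cv2.INTER_CUBIC)
    if n=="scene": b=cv2.resize(im[170:320,250:400],(400,400),interpolation=cv2.INTER_CUBIC)
cv2.imwrite("pics/ss16.png",np.hstack([a,b]))
E
```

```text
t: 23.55
eef_pos: [562.7, 19.4, 140.4]
tcp_rot: [-1.571, -0.0, -0.093]
ft_force: [0.6, 0.2, -1.9]
opening: 0.397
[562.69730394  19.38908157 140.36073963] [-1.57088720e+00 -1.34354084e-05 -9.29795385e-02] [ 0.57221865  0.15307195 -1.85947404] line y 19.506453430080008
```

View pics/ss16.png

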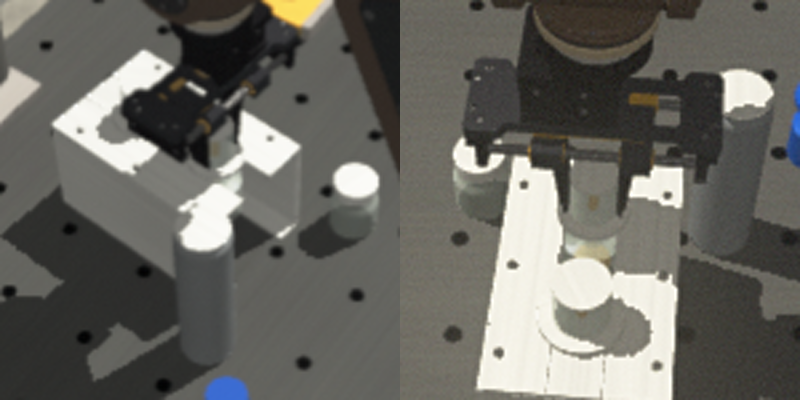

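```bash
python3 -m inch '[0,0.001,0,0,0,0,1, 0,0.001,0,0,0,0,1, 0,0,0,0,0,0,1, 0,0,0,0,0,0,1]'; python3 -m inch '[0,0.0003,0,0,0,0,1, 0,0,0,0,0,0,1]';  python3 -m inch '[0,0.0003,0,0,0,0,1, 0,0,0,0,0,0,1]'
```

```text
t: 24.05
eef_pos: [562.8, 19.4, 138.3]
tcp_rot: [-1.571, 0.0, -0.093]
ft_force: [0.2, -0.7, -2.1]
opening: 0.397
t: 24.25
eef_pos: [562.8, 19.4, 138.0]
tcp_rot: [-1.571, -0.0, -0.093]
ft_force: [-0.2, 0.4, -2.1]
opening: 0.394
t: 24.45
eef_pos: [562.8, 19.4, 137.7]
tcp_rot: [-1.571, 0.0, -0.093]
ft_force: [0.1, 1.2, -1.2]
opening: 0.394
```

```bash
python3 -m inch '[0,0.0002,0,0,0,0,1, 0,0,0,0,0,0,1]';  python3 -m inch '[0,0,0,0,0,0,1]'
```

```text
t: 24.65
eef_pos: [562.8, 19.4, 137.5]
tcp_rot: [-1.571, -0.0, -0.093]
ft_force: [-0.7, 0.9, -2.4]
opening: 0.395
t: 24.75
eef_pos: [562.8, 19.4, 137.5]
tcp_rot: [-1.571, -0.0, -0.093]
ft_force: [0.3, -1.2, -1.9]
opening: 0.392
```

```bash
python3 -m inch '[0,0.0002,0,0,0,0,1, 0,0,0,0,0,0,1]';  python3 -m inch '[0,0.0002,0,0,0,0,1, 0,0,0,0,0,0,1]'
```

```text
t: 24.95
eef_pos: [562.8, 19.4, 137.3]
tcp_rot: [-1.571, -0.0, -0.093]
ft_force: [0.3, -0.0, -1.2]
opening: 0.396
t: 25.15
eef_pos: [562.8, 19.3, 137.3]
tcp_rot: [-1.571, -0.0, -0.093]
ft_force: [-0.7, -0.8, 1.6]
opening: 0.396
```

Contact: the reading has gone from −2 N to +1.6 N, so the plate carries it. Releasing.

```bash
python3 -m inch '[0,0,0,0,0,0,0.1, 0,0,0,0,0,0,-0.2, 0,0,0,0,0,0,-0.5, 0,0,0,0,0,0,-0.7, 0,0,0,0,0,0,-0.7]'
python3 - <<'E'
from slot import *
for n in("side","scene"):
    d=get(n);im=d["pixels"]
    if n=="side": a=cv2.resize(im[160:310,220:370],(400,400),interpolation=cv2.INTER_CUBIC)
    if n=="scene": b=cv2.resize(im[170:320,250:400],(400,400),interpolation=cv2.INTER_CUBIC)
cv2.imwrite("pics/ss17.png",np.hstack([a,b]))
E
```

```text
t: 25.65
eef_pos: [562.8, 19.3, 137.1]
tcp_rot: [-1.571, -0.0, -0.093]
ft_force: [-0.6, -0.1, 1.1]
opening: 0.735
```

View pics/ss17.png

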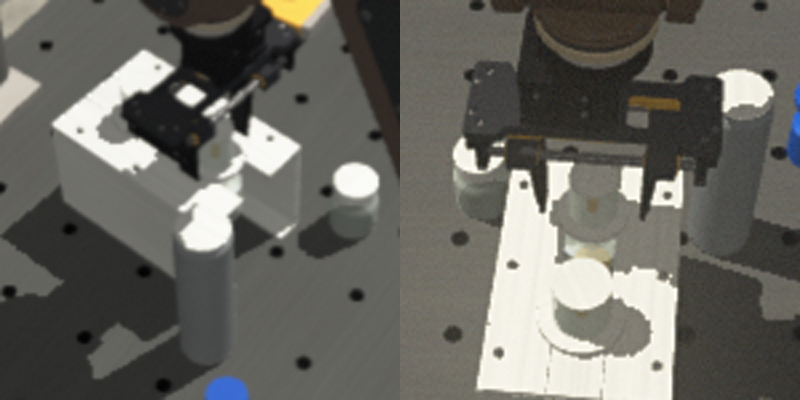

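Free. Lifting straight up, then back clear for a full check.

```bash
python3 -m inch '[0,-0.01,0,0,0,0,-0.7, 0,-0.02,0,0,0,0,-0.7, 0,-0.03,0,0,0,0,-0.7, 0,-0.03,0,0,0,0,-0.7, 0,-0.03,0,0,0,0,-0.7, 0,-0.02,0,0,0,0,-0.7, -0.04,0,0,0,0,0,-0.7, -0.04,0,0,0,0,0,-0.7, -0.04,0,0,0,0,0,-0.7, 0,0,0,0,0,0,-0.7]'
python3 - <<'E'
from slot import *
s=env.state();print(s["eef_pos"],s["ft_force"])
for n in("side","scene"):
    d=get(n);im=d["pixels"];cv2.imwrite(f"pics/{n}18.png",im);Q=cloud(d).reshape(-1,3)
    if n=="side": a=cv2.resize(im[160:310,220:370],(400,400),interpolation=cv2.INTER_CUBIC)
    if n=="scene": b=cv2.resize(im[200:350,250:400],(400,400),interpolation=cv2.INTER_CUBIC)
    r,_=rackfit(d,(659,10.4,-.094));print(n,"rack",r)
    for nm,c,R,zz in(("big",(659,10.4),22,174),("small",(562.7,19.5),19,167)):
        f,sc=discfit(d,c,R,zz);q=Q[(abs(Q[:,2]-zz)<4)&(np.hypot(Q[:,0]-c[0],Q[:,1]-c[1])<30)]
        dx,dy=f-r[:2];cc,ss=np.cos(r[2]),np.sin(r[2]);print(nm,f,sc,"rack frame",dx*cc+dy*ss,-dx*ss+dy*cc,"cloud",len(q),q.mean(0) if len(q) else None)
cv2.imwrite("pics/ss18.png",np.hstack([a,b]))
E
```

```text
t: 26.75
eef_pos: [439.5, 31.1, 278.2]
tcp_rot: [-1.571, 0.0, -0.092]
ft_force: [1.7, -0.2, 0.6]
opening: 0.844
[439.47274603  31.06310077 278.18313568] [ 1.6620176  -0.17022562  0.62197812]
side rack [ 6.55898854e+02  1.08260841e+01 -1.13474744e-01]
big [665.71003098  -5.40576619] -0.43163734674453735 rack frame 11.586032533877173 -15.016524426165883 cloud 134 [656.99610538  12.25274295 172.66955321]
small [566.18823955  17.66860699] -0.39064928889274597 rack frame -89.90844207893147 -3.359539870127904 cloud 64 [558.63022454  22.42808449 168.45738671]
scene rack [ 6.59627982e+02  1.16345594e+01 -9.39067909e-02]
big [660.3419215   10.64231444] -0.6031503677368164 rack frame 0.803835906168063 -0.9209277640468752 cloud 380 [662.63760339  10.60802048 174.65032988]
small [558.61834418  20.20973015] -0.7715215086936951 rack frame -101.36867239015369 -0.9341671973836227 cloud 48 [579.55775577  18.32420459 166.91419889]
```

View pics/ss18.png

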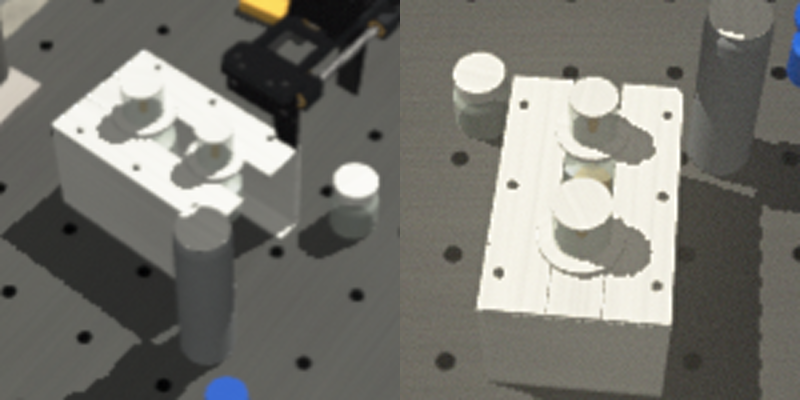

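View pics/scene18.png

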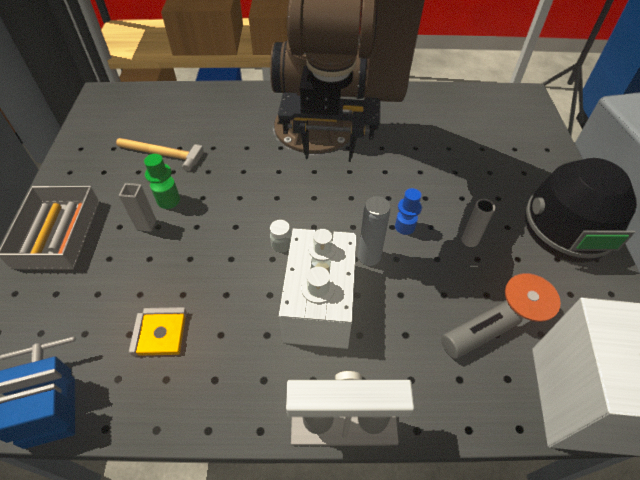

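Both hang upright in the slot with a clear gap between them, the bystanders look unmoved, and the gripper is clear. Handing in.

```bash
python3 -m inch '[0,0,0,0,0,0,-0.7, 0,0,0,0,0,0,-0.7]'
python3 - <<'E'
from h import *
print(env.job_done(),env.state()["t"])
E
```

```text
t: 27.05
eef_pos: [444.1, 30.4, 277.1]
tcp_rot: [-1.571, -0.0, -0.093]
ft_force: [-0.5, -0.9, -0.3]
opening: 0.851
the job is handed in; nothing more can be done
the job is handed in; nothing more can be done
```

Both reservoirs now hang upright in the rack, and I handed the job in at about 27 s. The larger went in first, slid back to the closed end, and the smaller was hung in front of it. The grip was the interface's fixed half force, about 30 N. I lowered each until the flange just took the weight; the larger briefly read about +5 N on the wrist at contact and the smaller about +1.6 N.

**Position checks after letting go:**

| Reservoir | Scene camera, along the slot | Scene camera, off the centre line | Arm position at release, along the slot |
|---|---|---|---|
| Larger | about +1 mm from `rack_home` | about 1 mm | about 0 mm |
| Smaller | about −101 mm | about 1 mm | about −97 mm |

The smaller is inside the 75–120 mm range by either figure, clear of the larger. The other things on the bench looked unmoved in the last scene picture, judged by eye, and the gripper was clear of everything.

**What disagreed:**
- **Side camera:** its final disc fits failed, white tops against a white plate, and I did not use them. Its depth points gave the larger at (657, 12) and the smaller at (559, 22), within about 5 mm of the arm positions at release.
- **Rack position:** the side and scene cameras differed by up to 5 mm, so I relied on the wrist and scene views.
- **Scene depth points for the smaller:** these were off by about 17 mm. There were only 48 of them, probably mixed with the larger one's flange or top, so I ignored them.

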